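# Fetch the sharpening plate from its tray and set it on the honing stand

## Robot

A 7-joint arm with a two-finger parallel gripper is mounted at the origin on the work surface. World frame = base frame: x ahead of the robot, y to its left, z up, the work surface at z = 0. Lengths are in m, angles in degrees, forces in N, time in s.
With the tool pointing down it reaches from about 0.4 to 0.85 m from the base axis. Payload 6.9 kg.
Tool frame: the origin (TCP) lies at the very end of the fingers, on their centre line; the grasp point (between the pads) lies 19 mm behind it; y points along the fingers, x is the direction in which the jaws open and shut, and the axes are right-handed (so a half turn about y gives the same grasp; the last joint's range is limited). The gripper opens to 85 mm and grips with 20 to 120 N. Pads are 22 mm wide; open, the fingers measure 114 mm over their backs; the gripper's body (76 mm by 85 mm) begins 54 mm behind the grasp point. The pads swing forward as they close: fully open they stand 13 mm farther back than shut.
Start: joints at [-61.622, 29.078, -13.613, 85.955, 7.202, 65.827, -8.869], TCP at [0.238, 0.578, 0.231] pointing down, gripper open.
Joint ranges: [-176.47, 176.47], [-13.61, 117.27], [-81.72, 77.17], [0.22, 143.17], [-87.28, 267.28], [10, 112.55], [-165.47, 165.47]. Speed limits (degrees/s): [136.94, 136.94, 180, 180, 180, 180, 180].

## Interface

Orientations are given as a 3x3 rotation matrix whose columns are the frame's x, y, z axes.
In Python, from workcell import status, optics, job gives the robot as it stands.
- The arm moves only by the tool servo_tool, never from a script. Its argument "rows" is a list that holds one entry, the list of rows, each a list of 7 numbers: the opening, from -1 (shut) to 1 (fully open), then the shift along the tool's x, y, z in m, then the turn, a rotation vector about the tool's x, y, z in degrees. In form: [[[grip, x, y, z, ax, ay, az], ...]]. A call has exactly 5 rows; each row is the pose to reach, as a shift and turn from the pose measured when the call began, along the tool's axes at that moment; what a row does not reach only later rows make up. A row lasts 1/8 s, in which the tool goes at most 62.5 mm and 10.7 degrees, less where a joint would pass 70% of its speed; a pose out of reach is approached as far as the arm can. A call with a gripper value outside its range is refused whole. The fingers move at their own pace and stop on an object; "force" is the grip in N (left out, the last holds). Time passes only in rows, so rows that repeat a pose let the fingers close, or fill a call up. It gives the time, the measured TCP pose, the force and the opening at its end, in the units of the state.
- status.get_obs(): the state, without advancing time (a new reading comes with each control period).
- optics.get_image(name): name is "scene" or "top" or "wrist"; returns a dict with "color" (400x640x3 uint8, blue, green, red), "z_map" (400x640 float32, m along the optical axis (not along the pixel's ray), 0 where there is no reading), "K" (3x3 intrinsics, pixels), "pose" (4x4, takes a point from camera to world coordinates); the wrist camera has in their place "T_tool_cam" (4x4, takes a point from camera to tool coordinates, whose origin is the TCP and whose axes are the tool frame's). Camera axes: x right, y up, looking along -z (the intrinsics and any distortion apply to the point x, -y, -z); pixel columns grow to the right and rows downward; lengths in m; the calibration is good to about 2 mm. A picture is of the moment at which its call begins: read the wrist's pose just before it.
- job.hand_in(): hands the job in, once; it reports no verdict.
The state is a dict: "time_s": time; "joints": joint angles; "joint_vel": joint speeds; "effort": joint torques, N m; "eef_pos": TCP position; "eef_rot": TCP orientation; "contact_force": force on the tool from outside, world axes, zero at the start; "ft_torque": the same for the moment, N m; "grip_width": finger opening in m.
Only numpy, scipy, OpenCV 4.12 (cv2) and the standard library are available. Lean on these libraries where they do the work, as an engineer would, in place of code of your own. Each camera call takes 0.05 s, during which the arm holds its last target. There are 200 camera calls.

## Task

With light finger pressure, slide the flat sharpening plate along its tray until about 4 cm of it sticks out over the open end, still lying flat; then pinch the overhanging end and lift the plate out. Lay it flat, centred and square, on the honing stand with its end pushed gently up against the raised stop, and let go; never press hard on the plate or drop it, and leave the chisel, mallet and wood block where they are.

Things in the scene. Friction and masses are not known exactly. Their poses are not given: they have to be found in the camera images.
- plate: The sharpening plate: flat steel with a dark grit face, 130 (x) x 50 (y) x 4 mm, 0.14-0.28 kg; origin: centre of underside. Lies flat in the tray, too closely railed to be gripped there. It slides easily on the waxed wood but rubber fingertips grip it: shut and pressing 5-12 N they drag it. Over 25 N against tray or stand spoils it; contact is stiff (20-40 N per mm).
- tray: Fixed pale wooden tray block, 180 (x) x 82 (y) mm, origin under its centre on the bench. Flat bed 55 mm high. Side rails (14 mm wide, full length) and a rail across the -x end (12 mm thick) stand 7 mm above the bed: a channel 54 mm wide. The +x end is open, free space beyond and below. The plate's end starts 15-33 mm inside the open end.
- tray_mouth (a point): Middle of the top edge of the tray's open end, at bed height: 90 mm along the tray's +x from its centre, 55 mm above the bench.
- stand: Fixed wooden honing stand: flat top 55 mm high, 60 mm wide (y), from x = 0 to 88 mm, no side rails. At its -x end a full-width steel stop bar, 14 mm thick, stands 12 mm above the top, its face at x = 0. Origin on the bench below the middle of that face. A plate fully home: centre at x = 65 mm, y = 0, underside 55 mm high, overhanging the +x end by 42 mm.
- chisel: Bystander: a wood chisel with a round wooden handle, 210 mm long, 23 mm high, lying along its x between tray and stand. Origin under the handle's front end.
- mallet: Bystander: a small hammer, head 85 mm long and 48 mm across lying along its y, handle 220 mm towards its +x. Origin under the middle of the head.
- offcut: Bystander: a wooden block 70 x 45 x 30 mm, origin at the centre of its underside.
There are look-alikes about, which are no part of the job. What is meant by the tray is not green, red or turquoise, and is the smaller of those in its own colour.

How it is judged:
By the outcome, as a careful person would: the job done as asked, in the order asked, and still so for the second after the job is handed in, with the robot touching nothing.
It also fails if it takes over 58 s, if anything falls off the work surface, if the arm or the gripper's body presses on something with over 40 N, if the wrist force passes 120 N, or if a joint passes its speed limit or range.

## Working session

There is one attempt and no reset: what is moved stays moved. The work goes in short steps, Python scripts to look and compute and a tool call to move; the robot and the scene stay as the last step left them, time stands still between calls to the robot, and variables do not carry over. Pictures are saved under pics/ and viewed, about 8 in all and at most 12, crops included, and the job is handed in when it is done.

Besides the shell and the picture viewer there is one more tool, called after "Request:" by a JSON object that holds its "api" and its "payload". servo_tool: Moves the arm, as the interface text tells. Its arguments: {"type":"object","properties":{"rows":{"type":"array"},"force":{"type":"number"}},"required":["rows"]}

```bash
mkdir -p pics; ls; python3 - <<'E'
from workcell import status, optics
import cv2,numpy as np,pickle
o=status.get_obs()
for k,v in o.items(): print(k,np.round(v,4).tolist())
d={}
for n in ["top","scene"]:
    im=optics.get_image(n); d[n]=im; cv2.imwrite(f"pics/{n}0.png",im["color"])
    print(n,im["K"],np.round(im["pose"],4), [k for k in im])
pickle.dump(d,open("im0.pkl","wb"))
E
```

```text
pics
time_s 0.0
joints [-61.6212, 29.1233, -13.6091, 86.0084, 7.2027, 65.827, -8.8677]
joint_vel [-0.0216, 0.0548, -0.0556, 0.0182, -0.0006, 0.0211, -0.029]
effort [-0.0015, -62.0597, -2.1871, -24.9659, 0.0128, 0.0118, -0.0]
eef_pos [0.2374, 0.5776, 0.2305]
eef_rot [[0.38, -0.0006, -0.925], [0.925, -0.0016, 0.38], [-0.0017, -1.0, -0.0]]
contact_force [-0.5696, 0.4898, 0.1448]
ft_torque [-0.0131, -0.0313, -0.0656]
grip_width 0.0853
top [[486.25588988   0.         320.52182161]
 [  0.         486.25588988 200.63720048]
 [  0.           0.           1.        ]] [[ 0.0254  0.9859 -0.1654  0.282 ]
 [-0.9996  0.0236 -0.0127 -0.1615]
 [-0.0087  0.1657  0.9861  1.5086]
 [ 0.      0.      0.      1.    ]] ['color', 'z_map', 'K', 'pose']
scene [[384.671656     0.         317.50083436]
 [  0.         384.671656   203.15126383]
 [  0.           0.           1.        ]] [[ 0.7792 -0.3632  0.5109  1.161 ]
 [ 0.6265  0.4246 -0.6536 -0.9368]
 [ 0.0205  0.8293  0.5584  0.755 ]
 [ 0.      0.      0.      1.    ]] ['color', 'z_map', 'K', 'pose']
```

View pics/top0.png

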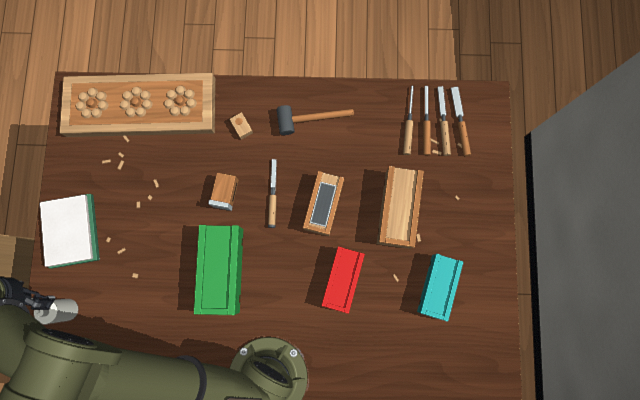

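View pics/scene0.png

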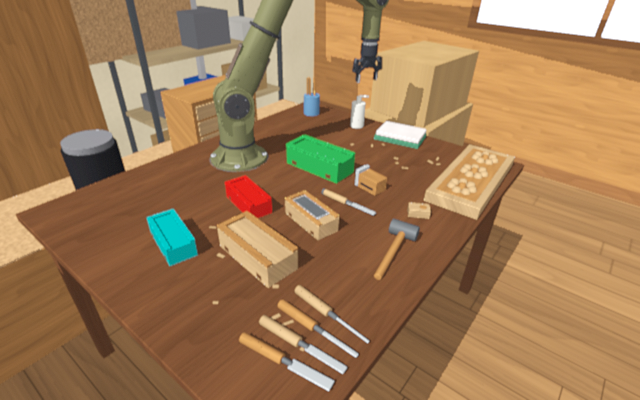

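The top view shows the tray with the dark plate at (323,203) and the stand at (223,190), its steel stop towards the robot. The chisel is at (272,195), the mallet at (287,120) and the offcut at (240,125). Next I measure the tray, plate and stand with depth.

```bash
cat > h.py <<'E'
import numpy as np,cv2
def cloud(im,pose=None):
    z=im["z_map"];K=im["K"];P=im["pose"] if pose is None else pose
    v,u=np.mgrid[0:z.shape[0],0:z.shape[1]]
    p=np.stack([(u-K[0,2])*z/K[0,0],-(v-K[1,2])*z/K[1,1],-z],-1)
    w=p@P[:3,:3].T+P[:3,3]; w[z==0]=np.nan
    return w
def rect(pts):
    (c,s,a)=cv2.minAreaRect((pts[:,:2]*1000).astype(np.float32)); return np.round(c,1),np.round(s,1),round(a,1)
E
python3 - <<'E'
import pickle,numpy as np,cv2
from h import *
d=pickle.load(open("im0.pkl","rb"))
im=d["top"];w=cloud(im);c=im["color"].astype(int)
def reg(n,x0,x1,y0,y1,lo,hi,dark=False):
    s=np.zeros(w.shape[:2],bool);s[y0:y1,x0:x1]=1
    s&=(w[...,2]>lo)&(w[...,2]<hi)
    if dark: s&=c.max(-1)<110
    p=w[s];print(n,len(p),rect(p),"z",np.round(np.percentile(p[:,2],[5,50,95]),4))
    return p
reg("tray",298,350,165,240,.045,.08)
reg("plate",298,350,165,240,.045,.08,True)
reg("rails",298,350,165,240,.0592,.08)
reg("stand",205,243,168,214,.045,.08)
reg("stop",205,243,168,214,.0615,.08)
reg("chisel",262,282,155,230,.006,.05)
reg("mallet",275,356,100,140,.008,.08)
reg("offcut",228,254,110,140,.015,.08)
t=np.concatenate([cv2.resize(x["color"][a:b,e:f],None,fx=s,fy=s,interpolation=2)[:560,:400] for x,a,b,e,f,s in [(d["top"],160,240,295,352,7),(d["top"],160,240,195,252,7)]],1)
cv2.imwrite("pics/crop1.png",t)
E
```

```text
tray 1599 (array([ 521.3, -151.3]), array([ 82.2, 180.5]), 76.7) z [0.0517 0.0587 0.0646]
plate 511 (array([ 507.8, -149. ]), array([ 56.7, 154.3]), 87.3) z [0.0525 0.058  0.0631]
rails 720 (array([ 520.9, -151.5]), array([ 81.6, 180. ]), 76.6) z [0.0594 0.0614 0.0659]
stand 661 (array([552.6, 157.8]), array([ 61.7, 103.6]), 81.4) z [0.0487 0.0543 0.0663]
stop 92 (array([550. , 157.1]), array([60.1, 97.4]), 79.7) z [0.062  0.0655 0.0693]
chisel 405 (array([559.3,  12.4]), array([236.9,  59.1]), 2.2) z [0.0071 0.0154 0.0233]
mallet 847 (array([ 808.5, -117.9]), array([104.1, 244.8]), 6.9) z [0.015  0.0306 0.0497]
offcut 314 (array([770. , 118.3]), array([73. , 44.5]), 31.5) z [0.0223 0.0281 0.0337]
```

View pics/crop1.png

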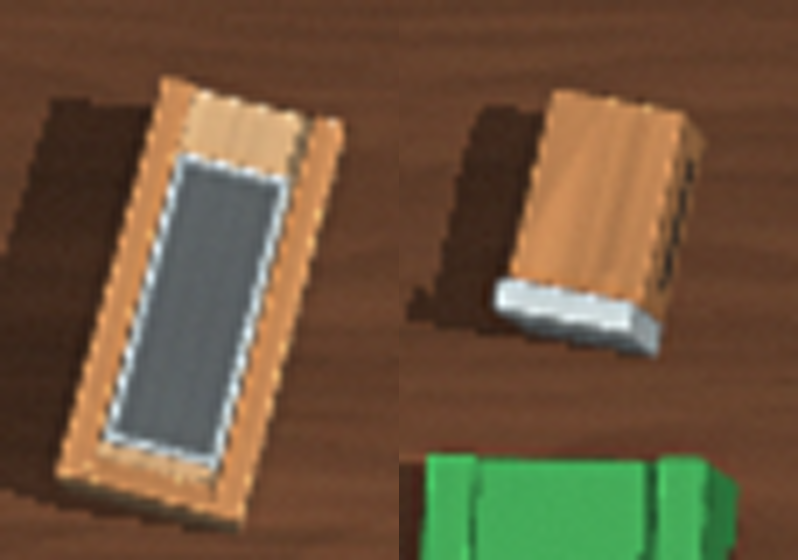

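The tray's open end faces away from the robot, with axis yaw about -13.3° and centre (0.521,-0.151). The stand's stop is at its near end, with yaw about -8.6° and origin about (0.516,0.163). All sizes match the given ones. Next I write a helper that turns target poses into tool-frame moves.

```bash
cat > mv.py <<'E'
import sys,numpy as np
from scipy.spatial.transform import Rotation as Rn
from workcell import status
def plan(x,y,z,yaw,tilt=0):
    """target TCP (m); yaw = heading of tool x in world (deg); tool y straight down"""
    o=status.get_obs();R=np.array(o["eef_rot"]);p=np.array(o["eef_pos"])
    a=np.radians(yaw);X=np.array([np.cos(a),np.sin(a),0]);Y=np.array([0,0,-1.]);T=np.stack([X,Y,np.cross(X,Y)],1)
    T=T@Rn.from_rotvec([tilt,0,0],degrees=True).as_matrix()
    print("t",round(o["time_s"],2),"pos",np.round(p,4),"F",np.round(o["contact_force"],1),"w",round(o["grip_width"],4))
    s=R.T@(np.array([x,y,z])-p);r=Rn.from_matrix(R.T@T).as_rotvec(degrees=True)
    print("shift",np.round(s,4),"dist",round(np.linalg.norm(s),4),"turn",np.round(r,2))
if __name__=="__main__": plan(*map(float,sys.argv[1:]))
E
python3 mv.py .50 -.146 .2 76.7
```

```text
t 0.1 pos [0.2374 0.5777 0.2305] F [ 0.1  0.5 -0.1] w 0.0854
shift [-0.5696  0.0314 -0.5179] dist 0.7705 turn [-0.01 -9.04 -0.09]
```

Request:
{"api": "servo_tool", "payload": {"rows": [[[-1, -0.038, 0, -0.0345, 0, -1, 0], [-1, -0.076, 0, -0.069, 0, -2, 0], [-1, -0.114, 0, -0.1035, 0, -3, 0], [-1, -0.152, 0, -0.138, 0, -3, 0], [-1, -0.19, 0, -0.1725, 0, -3, 0]]]}}

```text
time_s: 0.72
eef_pos: [0.3251, 0.3345, 0.2306]
eef_rot: [[0.331, -0.001, -0.944], [0.944, -0.002, 0.331], [-0.002, -1.0, 0.0]]
contact_force: [0.7, -0.5, -0.2]
grip_width: -0.0002
```

```bash
python3 mv.py .50 -.146 .2 76.7
```

```text
t 0.72 pos [0.3251 0.3345 0.2306] F [ 0.7 -0.5 -0.2] w -0.0002
shift [-0.3955  0.0314 -0.3242] dist 0.5123 turn [-0.01 -6.03 -0.12]
```

Request:
{"api": "servo_tool", "payload": {"rows": [[[-1, -0.044, 0.003, -0.036, 0, -1, 0], [-1, -0.088, 0.006, -0.072, 0, -2, 0], [-1, -0.132, 0.009, -0.108, 0, -3, 0], [-1, -0.176, 0.012, -0.144, 0, -4, 0], [-1, -0.22, 0.015, -0.18, 0, -5, 0]]]}}

```text
time_s: 1.35
eef_pos: [0.4224, 0.0655, 0.216]
eef_rot: [[0.247, -0.001, -0.969], [0.969, -0.002, 0.247], [-0.002, -1.0, 0.0]]
contact_force: [1.3, 0.2, 0.0]
grip_width: 0.0
```

```bash
python3 mv.py .50 -.146 .2 76.7
```

```text
t 1.35 pos [0.4224 0.0655 0.216 ] F [1.3 0.2 0. ] w 0.0
shift [-0.1858  0.0163 -0.1275] dist 0.2259 turn [-0.   -1.   -0.11]
```

Request:
{"api": "servo_tool", "payload": {"rows": [[[-1, -0.047, 0.004, -0.032, 0, -1, -0.1], [-1, -0.093, 0.008, -0.064, 0, -1, -0.1], [-1, -0.14, 0.012, -0.096, 0, -1, -0.1], [-1, -0.186, 0.016, -0.1275, 0, -1, -0.1], [-1, -0.186, 0.016, -0.1275, 0, -1, -0.1]]]}}

```text
time_s: 1.98
eef_pos: [0.5, -0.1511, 0.1994]
eef_rot: [[0.237, -0.001, -0.972], [0.972, -0.002, 0.237], [-0.002, -1.0, 0.001]]
contact_force: [-1.0, 0.4, 0.2]
grip_width: -0.0
```

```bash
cat > wr.py <<'E'
import sys,pickle,numpy as np,cv2
from workcell import status,optics
o=status.get_obs();im=optics.get_image("wrist")
T=np.eye(4);T[:3,:3]=o["eef_rot"];T[:3,3]=o["eef_pos"]
im["pose"]=T@im["T_tool_cam"];pickle.dump(im,open(sys.argv[1]+".pkl","wb"));cv2.imwrite(f"pics/{sys.argv[1]}.png",im["color"])
print(np.round(im["pose"],3).tolist(),np.round(im["K"],1).tolist())
E
python3 wr.py w1; python3 mv.py .50 -.146 .2 76.7
```

```text
[[0.235, -0.934, -0.27, 0.431], [0.972, 0.225, 0.068, -0.135], [-0.002, -0.279, 0.96, 0.342], [0.0, 0.0, 0.0, 1.0]] [[286.1, 0.0, 322.4], [0.0, 286.1, 197.6], [0.0, 0.0, 1.0]]
t 2.02 pos [ 0.4996 -0.1481  0.1995] F [ 0.1  0.1 -0.4] w 0.0001
shift [ 0.0022 -0.0005  0.0001] dist 0.0022 turn [-0.09 -0.22 -0.03]
```

View pics/w1.png

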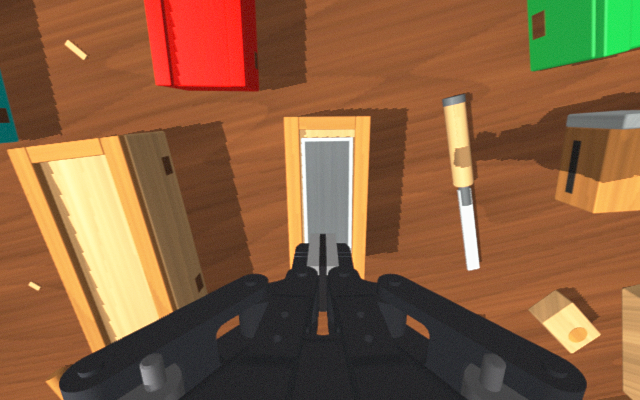

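The wrist view shows the plate (near end at row 138, columns 303–352) nearly square to the tool in the tray (columns 285–370). The fingers hide its far half. Next I fit the edges from this frame.

```bash
cat > fit.py <<'E'
import pickle,numpy as np,sys
from h import *
def uv2w(im,u,v,z):
    K=im["K"];P=im["pose"];r=np.array([(u-K[0,2])/K[0,0],-(v-K[1,2])/K[1,1],-1.]);d=P[:3,:3]@r
    return P[:3,3]+d*(z-P[2,3])/d[2]
def loc(p,o,yaw):
    a=np.radians(yaw);d=p[:2]-np.array(o);return np.array([d@[np.cos(a),np.sin(a)],d@[-np.sin(a),np.cos(a)]])*1000
E
python3 - <<'E'
from fit import *
im=pickle.load(open("w1.pkl","rb"));g=im["color"].astype(int);gr=g.sum(-1)//3;w=cloud(im)
for v in (150,180,210): print(v,[tuple(x) for x in g[v,280:376:3]][:0], gr[v,280:376].tolist())
for u in (315,328,340): print(u,gr[110:145,u].tolist())
s=(w[...,2]>.05)&(w[...,2]<.075)&(w[...,1]<-.09)&(w[...,1]>-.21)&(w[...,0]<.52)
print(np.percentile(w[s][:,2],[5,50,95]), rect(w[s]))
pz=w[150:220,310:345,2];print("plate z",np.nanmedian(pz),"rail z",np.nanmedian(w[150:220,290:296,2]),np.nanmedian(w[150:220,358:364,2]))
E
```

```text
150 [] [98, 102, 99, 103, 114, 163, 186, 182, 180, 179, 177, 178, 182, 183, 182, 184, 179, 180, 172, 136, 161, 222, 254, 254, 242, 172, 144, 143, 137, 144, 145, 141, 140, 142, 141, 138, 139, 143, 142, 138, 140, 138, 138, 135, 142, 141, 142, 141, 143, 144, 144, 139, 138, 138, 137, 142, 140, 142, 142, 140, 141, 141, 140, 142, 141, 139, 141, 142, 160, 229, 253, 254, 224, 146, 145, 174, 182, 180, 178, 179, 178, 175, 181, 185, 182, 182, 181, 181, 167, 112, 61, 60, 63, 65, 57, 61]
180 [] [98, 95, 94, 99, 97, 108, 154, 180, 183, 184, 179, 176, 178, 176, 178, 180, 184, 185, 179, 165, 131, 168, 231, 254, 253, 242, 169, 136, 140, 138, 141, 139, 140, 136, 137, 135, 135, 134, 138, 139, 130, 133, 133, 134, 136, 139, 138, 136, 137, 138, 137, 140, 135, 135, 135, 136, 134, 135, 139, 139, 138, 141, 137, 136, 137, 136, 138, 139, 170, 236, 254, 252, 179, 144, 169, 184, 180, 182, 180, 178, 174, 176, 177, 181, 182, 183, 181, 162, 89, 61, 67, 60, 68, 62, 68, 68]
210 [] [108, 106, 102, 105, 106, 100, 104, 142, 182, 183, 183, 183, 180, 175, 175, 178, 180, 182, 181, 182, 163, 132, 166, 213, 250, 253, 238, 16
[... 319 characters left out ...]
7, 64, 68, 63]
315 [100, 97, 77, 68, 73, 75, 108, 166, 174, 176, 177, 174, 173, 170, 173, 171, 171, 169, 169, 177, 212, 213, 215, 210, 213, 213, 207, 175, 254, 254, 255, 200, 143, 139, 140]
328 [76, 75, 75, 78, 67, 74, 121, 171, 177, 175, 177, 173, 171, 171, 170, 172, 171, 171, 172, 176, 209, 210, 210, 212, 210, 208, 182, 190, 255, 255, 254, 183, 141, 138, 141]
340 [67, 73, 66, 69, 65, 71, 125, 173, 174, 176, 173, 171, 173, 171, 169, 170, 171, 171, 173, 183, 209, 212, 209, 210, 212, 210, 209, 215, 254, 254, 248, 165, 140, 141, 142]
[0.05461651 0.06026186 0.06285943] (array([ 416. , -151.4]), array([216., 109.]), 7.1)
plate z 0.059127426291795404 rail z 0.06211320909012702 0.06205935742878976
```

```bash
python3 - <<'E'
from fit import *
im=pickle.load(open("w1.pkl","rb"))
W=lambda u,v,z:uv2w(im,u,v,z)[:2]
ang=lambda a,b:np.degrees(np.arctan2(*(b-a)[::-1]))
L=[W(284.8,150,.062),W(287,210,.062)];R=[W(368.8,150,.062),W(366.4,210,.062)]
n=W(327,116.3,.062);pn=W(327,137.2,.059)
PL=[W(300.4,150,.059),W(302.6,210,.059)];PR=[W(353,150,.059),W(352,210,.059)]
print("tray yaw",ang(*L),ang(*R),"width",np.linalg.norm(L[1]-R[1]))
print("plate yaw",ang(*PL),ang(*PR),"w",np.linalg.norm(PL[1]-PR[1]))
yaw=(ang(*L)+ang(*R))/2
a=np.radians(yaw);ex=np.array([np.cos(a),np.sin(a)])
mid=(L[1]+R[1])/2; tn=mid+ex*((n-mid)@ex);o=tn+ex*.09;print("yaw",yaw,"tray centre",o,"mouth",o+ex*.09)
q=loc(pn,o,yaw);print("plate near end local x",q, "far end inside mouth mm",90-(q[0]+130)," plate mid y",loc((PL[1]+PR[1])/2,o,yaw)[1])
E
```

```text
tray yaw -13.58973519642433 -13.324237942561744 width 0.08195560776585918
plate yaw -12.719057862355003 -12.860221671266729 w 0.051535675765229556
yaw -13.456986569493036 tray centre [ 0.52091949 -0.15238812] mouth [ 0.60844853 -0.1733325 ]
plate near end local x [-70.46697996   0.2256603 ] far end inside mouth mm 30.466979963777206  plate mid y 0.6728114853314986
```

```bash
python3 mv.py .482 -.1425 .07 76.6
```

```text
t 2.02 pos [ 0.4996 -0.1481  0.1995] F [ 0.1  0.1 -0.4] w 0.0001
shift [0.0014 0.1295 0.0182] dist 0.1308 turn [-0.09 -0.12 -0.03]
```

Request:
{"api": "servo_tool", "payload": {"rows": [[[-1, 0.001, 0.04, 0.012, -0.1, -0.1, 0], [-1, 0.0015, 0.08, 0.018, -0.1, -0.1, 0], [-1, 0.0015, 0.115, 0.018, -0.1, -0.1, 0], [-1, 0.0015, 0.1295, 0.018, -0.1, -0.1, 0], [-1, 0.0015, 0.1295, 0.018, -0.1, -0.1, 0]]]}}

```text
time_s: 2.65
eef_pos: [0.482, -0.1416, 0.0697]
eef_rot: [[0.231, -0.001, -0.973], [0.973, 0.0, 0.231], [-0.0, -1.0, 0.001]]
contact_force: [0.1, 0.1, 1.0]
grip_width: -0.0002
```

Request:
{"api": "servo_tool", "payload": {"rows": [[[-1, 0, 0.003, 0, 0, 0, 0], [-1, 0, 0.006, 0, 0, 0, 0], [-1, 0, 0.0085, 0, 0, 0, 0], [-1, 0, 0.0085, 0, 0, 0, 0], [-1, 0, 0.0085, 0, 0, 0, 0]]]}}

```text
time_s: 3.28
eef_pos: [0.482, -0.1416, 0.0613]
eef_rot: [[0.231, -0.001, -0.973], [0.973, 0.0, 0.231], [-0.0, -1.0, 0.001]]
contact_force: [-0.0, -0.4, -0.1]
grip_width: 0.0
```

```bash
python3 mv.py .482 -.1425 .0595 76.6
```

```text
t 3.27 pos [ 0.482  -0.1416  0.0613] F [-0.  -0.4 -0.1] w 0.0
shift [-0.0009  0.0018 -0.0002] dist 0.002 turn [-0.07  0.04 -0.02]
```

Request:
{"api": "servo_tool", "payload": {"rows": [[[-1, -0.0005, 0.0006, 0, 0, 0, 0], [-1, -0.0005, 0.0011, 0, 0, 0, 0], [-1, -0.0005, 0.0015, 0, 0, 0, 0], [-1, -0.0005, 0.0015, 0, 0, 0, 0], [-1, -0.0005, 0.0015, 0, 0, 0, 0]]]}}

```text
time_s: 3.9
eef_pos: [0.4819, -0.1421, 0.0599]
eef_rot: [[0.231, -0.001, -0.973], [0.973, 0.0, 0.231], [-0.0, -1.0, 0.001]]
contact_force: [0.1, 0.7, -0.5]
grip_width: 0.0
```

Request:
{"api": "servo_tool", "payload": {"rows": [[[-1, 0, 0.0002, 0, 0, 0, 0], [-1, 0, 0.0003, 0, 0, 0, 0], [-1, 0, 0.0004, 0, 0, 0, 0], [-1, 0, 0.0004, 0, 0, 0, 0], [-1, 0, 0.0004, 0, 0, 0, 0]]]}}

```text
time_s: 4.53
eef_pos: [0.4819, -0.1421, 0.0594]
eef_rot: [[0.231, -0.001, -0.973], [0.973, 0.0, 0.231], [-0.0, -1.0, 0.001]]
contact_force: [-0.7, -0.0, 0.5]
grip_width: -0.0003
```

Request:
{"api": "servo_tool", "payload": {"rows": [[[-1, 0, 0.0002, 0, 0, 0, 0], [-1, 0, 0.0003, 0, 0, 0, 0], [-1, 0, 0.0003, 0, 0, 0, 0], [-1, 0, 0.0003, 0, 0, 0, 0], [-1, 0, 0.0003, 0, 0, 0, 0]]]}}

```text
time_s: 5.15
eef_pos: [0.4819, -0.1421, 0.0592]
eef_rot: [[0.231, -0.001, -0.973], [0.973, 0.0, 0.231], [-0.0, -1.0, 0.001]]
contact_force: [-0.2, 0.1, -0.1]
grip_width: 0.0001
```

Request:
{"api": "servo_tool", "payload": {"rows": [[[-1, 0, 0.0001, 0, 0, 0, 0], [-1, 0, 0.0002, 0, 0, 0, 0], [-1, 0, 0.0002, 0, 0, 0, 0], [-1, 0, 0.0002, 0, 0, 0, 0], [-1, 0, 0.0002, 0, 0, 0, 0]]]}}

```text
time_s: 5.78
eef_pos: [0.4819, -0.1421, 0.0591]
eef_rot: [[0.231, -0.001, -0.973], [0.973, 0.0, 0.231], [-0.0, -1.0, 0.001]]
contact_force: [-0.4, 0.6, 6.0]
grip_width: 0.0001
```

Request:
{"api": "servo_tool", "payload": {"rows": [[[-1, 0, 0.0001, -0.003, 0, 0, 0], [-1, 0, 0.0001, -0.008, 0, 0, 0], [-1, 0, 0.0001, -0.013, 0, 0, 0], [-1, 0, 0.0001, -0.018, 0, 0, 0], [-1, 0, 0.0001, -0.02, 0, 0, 0]]]}}

```text
time_s: 6.4
eef_pos: [0.5006, -0.1466, 0.0591]
eef_rot: [[0.231, -0.003, -0.973], [0.973, 0.0, 0.231], [-0.0, -1.0, 0.003]]
contact_force: [-4.0, 0.3, 8.4]
grip_width: -0.0002
```

```bash
python3 - <<'E'
from workcell import status
import numpy as np
o=status.get_obs();print(np.round(o["eef_pos"],5),np.round(o["contact_force"],2),np.round(o["eef_rot"],5).tolist())
E
python3 wr.py w2; python3 - <<'E'
import pickle
im=pickle.load(open("w2.pkl","rb"));g=im["color"].astype(int).sum(-1)//3
for u in (310,345): print(u,g[95:200,u].tolist())
E
```

```text
[ 0.5006  -0.14661  0.05912] [-4.05  0.34  8.42] [[0.23122, -0.00266, -0.9729], [0.9729, 0.00036, 0.23122], [-0.00027, -1.0, 0.00267]]
[[0.23, -0.935, -0.269, 0.432], [0.973, 0.221, 0.064, -0.131], [-0.0, -0.277, 0.961, 0.202], [0.0, 0.0, 0.0, 1.0]] [[286.1, 0.0, 322.4], [0.0, 286.1, 197.6], [0.0, 0.0, 1.0]]
310 [123, 122, 121, 120, 123, 119, 113, 117, 114, 115, 116, 114, 113, 114, 115, 82, 78, 81, 83, 87, 83, 89, 89, 104, 117, 170, 183, 188, 189, 190, 190, 188, 190, 187, 186, 187, 185, 184, 187, 186, 185, 186, 185, 184, 183, 182, 183, 188, 183, 176, 219, 225, 225, 223, 223, 225, 224, 224, 224, 225, 224, 223, 224, 225, 224, 223, 225, 223, 224, 223, 223, 224, 224, 225, 225, 224, 224, 223, 225, 224, 225, 224, 225, 223, 225, 224, 223, 225, 223, 225, 225, 224, 225, 224, 223, 224, 225, 223, 184, 163, 150, 153, 236, 255, 255]
345 [115, 114, 112, 110, 114, 115, 111, 112, 115, 123, 116, 87, 79, 80, 80, 84, 80, 84, 75, 79, 76, 74, 78, 98, 115, 170, 187, 186, 188, 189, 189, 190, 187, 186, 189, 187, 186, 187, 186, 186, 186, 182, 183, 185, 182, 186, 186, 187, 180, 175, 215, 223, 222, 222, 222, 221, 221, 223, 222, 220, 224, 222, 222, 223, 223, 223, 223, 223, 224, 221, 222, 220, 223, 221, 224, 221, 225, 222, 223, 222, 221, 220, 221, 222, 222, 222, 221, 221, 220, 221, 220, 220, 221, 220, 221, 221, 221, 222, 219, 178, 148, 166, 255, 255, 254]
```

Request:
{"api": "servo_tool", "payload": {"rows": [[[-1, 0, 0.00013, -0.004, 0, 0, 0], [-1, 0, 0.0001, -0.01, 0, 0, 0], [-1, 0, 9e-05, -0.016, 0, 0, 0], [-1, 0, 7e-05, -0.022, 0, 0, 0], [-1, 0, 7e-05, -0.025, 0, 0, 0]]]}}

```text
time_s: 7.08
eef_pos: [0.5244, -0.1523, 0.0591]
eef_rot: [[0.231, -0.004, -0.973], [0.973, 0.001, 0.231], [-0.0, -1.0, 0.004]]
contact_force: [-4.7, 1.4, 9.0]
grip_width: -0.0001
```

```bash
cat > near.py <<'E'
import sys
from fit import *
im=pickle.load(open(sys.argv[1]+".pkl","rb"));g=cv2.GaussianBlur(im["color"].astype(np.float32).mean(-1),(0,0),.8)
o,yaw=[.5209,-.1524],-13.46
for u in (305,312,335,342):   # last dark-to-bright rise before fingers: white border of the plate
    col=g[:,u]; c=[v for v in range(130,330) if col[v+1]-col[v-1]>40 and col[v+1]>235]
    print(u,c[:4],loc(uv2w(im,u,c[0]-.5,.059),o,yaw).round(1) if c else None)
E
python3 - <<'E'
from workcell import status
import numpy as np
o=status.get_obs();print(np.round(o["eef_pos"],5),np.round(o["contact_force"],2),np.round(o["eef_rot"],5).tolist())
E
python3 wr.py w3; python3 near.py w2; python3 near.py w3
```

```text
[ 0.52435 -0.15235  0.0591 ] [-4.69  1.38  8.98] [[0.23139, -0.00414, -0.97285], [0.97286, 0.00065, 0.23139], [-0.00033, -0.99999, 0.00418]]
[[0.23, -0.936, -0.268, 0.456], [0.973, 0.221, 0.064, -0.137], [-0.0, -0.275, 0.961, 0.202], [0.0, 0.0, 0.0, 1.0]] [[286.1, 0.0, 322.4], [0.0, 286.1, 197.6], [0.0, 0.0, 1.0]]
305 [197] [-51.1  -8.7]
312 [197] [-51.1  -5. ]
335 [197] [-51.2   6.9]
342 [197] [-51.2  10.5]
305 [197] [-26.7  -8.7]
312 [197] [-26.7  -5.1]
335 [197] [-26.7   6.9]
342 [197] [-26.7  10.5]
```

The plate follows the fingers exactly, with 9 N pressing. Its near end is at -26.7 mm, so it has about 27 mm to go.

Request:
{"api": "servo_tool", "payload": {"rows": [[[-1, 0, 0.00012, -0.004, 0, 0, 0], [-1, 0, 9e-05, -0.01, 0, 0, 0], [-1, 0, 6e-05, -0.017, 0, 0, 0], [-1, 0, 3e-05, -0.024, 0, 0, 0], [-1, 0, 2e-05, -0.0275, 0, 0, 0]]]}}

```text
time_s: 7.75
eef_pos: [0.5509, -0.1587, 0.0591]
eef_rot: [[0.231, -0.005, -0.973], [0.973, 0.001, 0.231], [-0.0, -1.0, 0.005]]
contact_force: [-4.0, 1.5, 7.2]
grip_width: -0.0003
```

```bash
python3 - <<'E'
from workcell import status
import numpy as np
o=status.get_obs();print(np.round(o["eef_pos"],5),np.round(o["contact_force"],2),np.round(o["eef_rot"],5).tolist())
E
python3 wr.py w4; python3 near.py w4
```

```text
[ 0.55091 -0.15874  0.05914] [-3.98  1.5   7.18] [[0.23144, -0.0051, -0.97284], [0.97285, 0.00081, 0.23144], [-0.00039, -0.99999, 0.00515]]
[[0.23, -0.936, -0.267, 0.482], [0.973, 0.221, 0.064, -0.143], [-0.0, -0.274, 0.962, 0.202], [0.0, 0.0, 0.0, 1.0]] [[286.1, 0.0, 322.4], [0.0, 286.1, 197.6], [0.0, 0.0, 1.0]]
305 [197] [ 0.7 -8.8]
312 [197] [ 0.7 -5.1]
335 [197] [0.6 6.8]
342 [197] [ 0.6 10.5]
```

Request:
{"api": "servo_tool", "payload": {"rows": [[[-1, 0, -0.002, 0, 0, 0, 0], [-1, 0, -0.02, 0, -0.3, 0, 0], [-1, 0, -0.06, 0, -0.3, 0, 0], [1, 0, -0.1, -0.04, -0.3, 0, 0], [1, 0, -0.1, -0.06, -0.3, 0, 0]]]}}

```text
time_s: 8.43
eef_pos: [0.6137, -0.1737, 0.1641]
eef_rot: [[0.231, 0.009, -0.973], [0.973, -0.003, 0.231], [-0.0, -1.0, -0.01]]
contact_force: [0.3, -0.3, -0.3]
grip_width: 0.0356
```

```bash
python3 wr.py w5; python3 mv.py .6289 -.1782 .14 76.6
```

```text
[[0.23, -0.932, -0.281, 0.543], [0.973, 0.22, 0.067, -0.157], [-0.001, -0.288, 0.957, 0.306], [0.0, 0.0, 0.0, 1.0]] [[286.1, 0.0, 322.4], [0.0, 286.1, 197.6], [0.0, 0.0, 1.0]]
t 8.47 pos [ 0.6146 -0.1737  0.162 ] F [ 2.8 -0.9  0.4] w 0.0436
shift [-0.0011  0.0221 -0.0148] dist 0.0266 turn [ 0.46  0.04 -0.02]
```

View pics/w5.png

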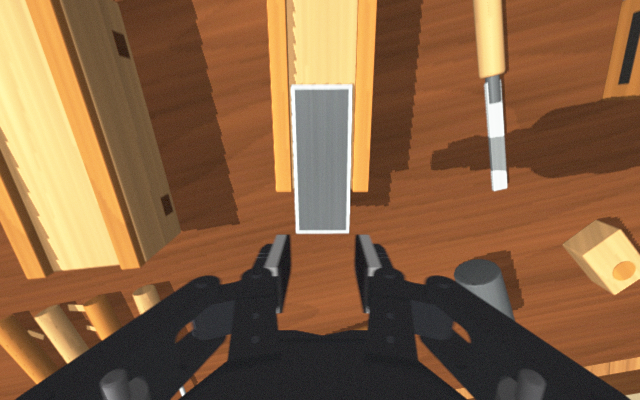

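The plate lies flat, its far end at row 233 (columns 296–349), past the tray mouth at row 190. I measure again now the arm has settled.

Request:
{"api": "servo_tool", "payload": {"rows": [[[1, 0, 0, 0, 0.46, 0, 0], [1, 0, 0, 0, 0.46, 0, 0], [1, 0, 0, 0, 0.46, 0, 0], [1, 0, 0, 0, 0.46, 0, 0], [1, 0, 0, 0, 0.46, 0, 0]]]}}

```text
time_s: 9.1
eef_pos: [0.6144, -0.1736, 0.162]
eef_rot: [[0.231, -0.0, -0.973], [0.973, -0.0, 0.231], [-0.0, -1.0, 0.0]]
contact_force: [-0.0, 0.3, 0.0]
grip_width: 0.0853
```

```bash
python3 wr.py w6; python3 - <<'E'
from fit import *
im=pickle.load(open("w6.pkl","rb"));w=cloud(im);g=im["color"].astype(np.float32);gr=g.mean(-1);sat=g.max(-1)-g.min(-1)
o,yaw=[.5209,-.1524],-13.46
# plate mask: grey, z about .059
m=(sat<30)&(w[...,2]>.05)&(w[...,2]<.068);m[260:]=0
n,l,s,c=cv2.connectedComponentsWithStats(m.astype(np.uint8));i=1+np.argmax(s[1:,4]);m=l==i
vs,us=np.nonzero(m);print(s[i],c[i],"z",np.nanmedian(w[m][:,2]))
P=np.array([uv2w(im,u,v,.059) for u,v in zip(us,vs)])
print(rect(P));L=np.array([loc(p,o,yaw) for p in P]);print("local x",L[:,0].min(),L[:,0].max(),"y",np.percentile(L[:,1],[1,99]))
for v in (120,150,180,210):
    r=us[vs==v];print(v,r.min(),r.max(),[loc(uv2w(im,x,v,.059),o,yaw).round(1).tolist() for x in (r.min()-.5,r.max()+.5)])
zf=w[200:225,305:340,2];zn=w[110:150,305:340,2];print("z far/near",np.nanmedian(zf),np.nanmedian(zn))
print("row 180 rails",gr[175,268:300].astype(int).tolist(),gr[175,345:378].astype(int).tolist())
print("mouth col 280",gr[170:205,284].astype(int).tolist())
E
python3 mv.py .6289 -.1782 .10 76.6
```

```text
[[0.23, -0.935, -0.271, 0.545], [0.973, 0.22, 0.064, -0.158], [-0.0, -0.279, 0.96, 0.305], [0.0, 0.0, 0.0, 1.0]] [[286.1, 0.0, 322.4], [0.0, 286.1, 197.6], [0.0, 0.0, 1.0]]
[ 290   84   63  150 8653] [321.45568011 156.72922686] z 0.059082621175614664
(array([ 585. , -167.9]), array([ 50.1, 129.3]), 77.1)
local x 1.3739759131510738 130.51971742966714 y [-24.69394402  24.18785674]
120 292 351 [[29.4, -25.2], [29.2, 24.5]]
150 293 350 [[54.1, -25.0], [53.9, 24.5]]
180 294 349 [[80.2, -24.8], [80.1, 24.4]]
210 295 349 [[108.0, -24.6], [107.9, 25.2]]
z far/near 0.05910847000252374 0.05906529557191409
row 180 rails [89, 89, 90, 88, 88, 85, 120, 185, 186, 181, 182, 177, 178, 176, 175, 175, 176, 171, 171, 171, 174, 173, 118, 118, 153, 195, 253, 253, 252, 154, 130, 129] [129, 163, 241, 253, 251, 215, 152, 132, 172, 182, 180, 178, 179, 172, 175, 175, 172, 171, 172, 169, 172, 172, 173, 168, 84, 57, 61, 55, 60, 58, 57, 65, 61]
mouth col 280 [177, 173, 173, 173, 175, 176, 174, 174, 174, 174, 175, 174, 173, 174, 176, 176, 173, 175, 176, 175, 176, 148, 105, 95, 94, 91, 91, 94, 94, 99, 96, 104, 99, 96, 91]
t 9.15 pos [ 0.6144 -0.1736  0.162 ] F [-0.1 -0.7  0.5] w 0.0855
shift [-0.0011  0.062  -0.0151] dist 0.0638 turn [-0.01  0.04 -0.02]
```

Request:
{"api": "servo_tool", "payload": {"rows": [[[1, -0.0004, 0.01, -0.0075, 0, -0.2, 0], [1, -0.0009, 0.03, -0.015, 0, -0.4, 0], [1, -0.0009, 0.05, -0.015, 0, -0.4, 0], [1, -0.0009, 0.062, -0.015, 0, -0.4, 0], [1, -0.0009, 0.062, -0.015, 0, -0.4, 0]]]}}

```text
time_s: 9.78
eef_pos: [0.6281, -0.1778, 0.0982]
eef_rot: [[0.224, -0.003, -0.975], [0.975, 0.0, 0.224], [-0.0, -1.0, 0.003]]
contact_force: [-0.1, 1.0, 0.4]
grip_width: 0.0858
```

```bash
python3 mv.py .6288 -.1782 .033 76.9; python3 wr.py w7; python3 - <<'E'
from fit import *
im=pickle.load(open("w7.pkl","rb"));g=im["color"].astype(np.float32);w=cloud(im)
sat=g.max(-1)-g.min(-1)
for v in (100,130,160,190):
    for a in range(1):
        r=[u for u in range(250,400) if sat[v,u]<30 and .05<w[v,u,2]<.068]
        if r: print(v,min(r),max(r),[(np.linalg.inv(im["T_tool_cam"]@np.linalg.inv(im["T_tool_cam"]))@np.r_[0,0,0,1])[0]]*0,[loc(uv2w(im,x,v,.059),[.6288,-.1782],-13.1).round(1).tolist() for x in(min(r)-.5,max(r)+.5)])
E
```

```text
t 9.78 pos [ 0.6281 -0.1778  0.0982] F [-0.1  1.   0.4] w 0.0858
shift [-0.0002  0.0652 -0.001 ] dist 0.0652 turn [-0.18  0.14 -0.02]
[[0.223, -0.937, -0.269, 0.559], [0.975, 0.214, 0.062, -0.162], [-0.0, -0.276, 0.961, 0.241], [0.0, 0.0, 0.0, 1.0]] [[286.1, 0.0, 322.4], [0.0, 286.1, 197.6], [0.0, 0.0, 1.0]]
100 282 364 [] [[-80.1, -25.2], [-80.3, 24.8]]
130 283 363 [] [[-62.5, -25.2], [-62.7, 25.0]]
160 284 362 [] [[-43.8, -25.2], [-44.0, 25.2]]
190 285 360 [] [[-24.1, -25.2], [-24.3, 24.7]]
```

Plate sides are at ±25 mm about the tool line, so it is well centred. Descend.

Request:
{"api": "servo_tool", "payload": {"rows": [[[1, 0, 0.015, -0.001, 0, 0, 0], [1, 0, 0.035, -0.001, -0.1, 0, 0], [1, 0, 0.055, -0.001, -0.1, 0, 0], [1, 0, 0.065, -0.001, -0.1, 0, 0], [1, 0, 0.065, -0.001, -0.1, 0, 0]]]}}

```text
time_s: 10.45
eef_pos: [0.6293, -0.1781, 0.0336]
eef_rot: [[0.224, -0.001, -0.975], [0.975, -0.0, 0.224], [-0.0, -1.0, 0.001]]
contact_force: [0.8, 0.4, 0.4]
grip_width: 0.0854
```

```bash
python3 mv.py .6288 -.1782 .033 76.9; python3 wr.py w8
```

```text
t 10.45 pos [ 0.6293 -0.1781  0.0336] F [0.8 0.4 0.4] w 0.0854
shift [-0.0002  0.0006  0.0004] dist 0.0008 turn [-0.04  0.14 -0.02]
[[0.223, -0.936, -0.272, 0.56], [0.975, 0.214, 0.062, -0.163], [-0.0, -0.279, 0.96, 0.176], [0.0, 0.0, 0.0, 1.0]] [[286.1, 0.0, 322.4], [0.0, 286.1, 197.6], [0.0, 0.0, 1.0]]
```

View pics/w8.png

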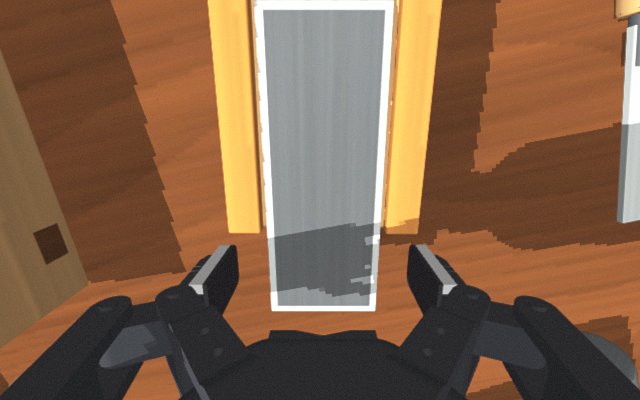

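The fingers straddle the overhang, with the tray mouth at row 233 and the plate end at row 310. I close them.

Request:
{"api": "servo_tool", "payload": {"rows": [[[-1, 0, 0, 0, 0, 0, 0], [-1, 0, 0, 0, 0, 0, 0], [-1, 0, 0, 0, 0, 0, 0], [-1, 0, 0, 0, 0, 0, 0], [-1, 0, 0, 0, 0, 0, 0]]], "force": 60}}

```text
time_s: 11.12
eef_pos: [0.6302, -0.1784, 0.0352]
eef_rot: [[0.224, 0.002, -0.975], [0.975, -0.001, 0.224], [-0.0, -1.0, -0.002]]
contact_force: [-1.0, 0.7, 6.2]
grip_width: 0.0481
```

Request:
{"api": "servo_tool", "payload": {"rows": [[[-1, 0, -0.002, 0, 0, 0, 0], [-1, 0, -0.004, 0, 0, 0, 0], [-1, 0, -0.007, 0, 0, 0, 0], [-1, 0, -0.01, 0, 0, 0, 0], [-1, 0, -0.01, 0, 0, 0, 0]]]}}

```text
time_s: 11.75
eef_pos: [0.6304, -0.1784, 0.0455]
eef_rot: [[0.224, 0.002, -0.975], [0.975, -0.001, 0.224], [-0.0, -1.0, -0.002]]
contact_force: [-0.4, 0.5, -2.9]
grip_width: 0.0483
```

```bash
python3 wr.py w9; python3 mv.py .6288 -.1782 .13 76.9; cat > tilt.py <<'E'
import sys
from fit import *
im=pickle.load(open(sys.argv[1]+".pkl","rb"));g=im["color"].astype(np.float32);w=cloud(im)
sat=g.max(-1)-g.min(-1)
lo,hi=float(sys.argv[2])-.015,float(sys.argv[2])+.02
m=(sat<30)&(w[...,2]>lo)&(w[...,2]<hi);m[232:]=0;m[:,:230]=0;m[:,410:]=0
n,l,s,c=cv2.connectedComponentsWithStats(m.astype(np.uint8));i=1+np.argmax(s[1:,4]);m=cv2.erode((l==i).astype(np.uint8),np.ones((9,9)))>0
p=w[m];Ti=np.linalg.inv(im["pose"]@np.linalg.inv(im["T_tool_cam"]));q=p@Ti[:3,:3].T+Ti[:3,3]
A=np.c_[q[:,0],q[:,2],np.ones(len(q))];k=np.linalg.lstsq(A,q[:,1],rcond=None)[0]
print("tool-frame plane: roll about z",np.degrees(k[0]).round(2),"pitch dy/dz deg",np.degrees(k[1]).round(2),"y at tcp",k[2].round(4))
A=np.c_[p[:,:2],np.ones(len(p))];k=np.linalg.lstsq(A,p[:,2],rcond=None)[0];print("world slopes deg",np.degrees(k[:2]).round(2),"z range",np.percentile(p[:,2],[2,98]).round(4),s[i])
vs,us=np.nonzero(l==i);mid=np.median(p[:,2]);
Q=np.array([uv2w(im,u,v,np.c_[w[v,u][None,:2],[[1]]][0]@k) for u,v in zip(us[::3],vs[::3])]);T=(Q-Ti[:3,:3].T@(-Ti[:3,3]))@Ti[:3,:3].T
print("tool x range",np.percentile(T[:,0],[.5,99.5]).round(4),"tool z range",T[:,2].min().round(4),T[:,2].max().round(4))
for v in range(vs.min()+15,230,40):
    r=us[vs==v]; a,b=[uv2w(im,x,v,w[v,min(max(x,r.min()+3),r.max()-3),2]) for x in (r.min()-.5,r.max()+.5)]
    print(v,[np.round(Ti[:3,:3]@x+Ti[:3,3],4).tolist() for x in (a,b)])
E
python3 tilt.py w9 .069
```

```text
[[0.223, -0.935, -0.274, 0.561], [0.975, 0.214, 0.063, -0.163], [-0.0, -0.281, 0.96, 0.188], [0.0, 0.0, 0.0, 1.0]] [[286.1, 0.0, 322.4], [0.0, 286.1, 197.6], [0.0, 0.0, 1.0]]
t 11.8 pos [ 0.6302 -0.1784  0.0453] F [-0.3 -1.  -2.8] w 0.0482
shift [-0.0002 -0.0847  0.0013] dist 0.0847 turn [ 0.12  0.14 -0.02]
tool-frame plane: roll about z -0.02 pitch dy/dz deg 0.97 y at tcp -0.0235
world slopes deg [ 1.08 -0.25] z range [0.066  0.0692] [  256     1   136   231 28472]
tool x range [-0.025   0.0245] tool z range 0.0205 0.111
16 [[-0.0251, -0.0218, 0.106], [0.0252, -0.0211, 0.1063]]
56 [[-0.0251, -0.0222, 0.0924], [0.0247, -0.0225, 0.0925]]
96 [[-0.025, -0.0231, 0.0779], [0.0245, -0.0239, 0.0779]]
136 [[-0.0252, -0.0225, 0.0624], [0.0248, -0.0214, 0.0624]]
176 [[-0.0251, -0.0235, 0.0459], [0.0247, -0.0229, 0.0458]]
216 [[-0.0252, -0.0233, 0.0278], [0.025, -0.0224, 0.0275]]
```

The plate is held: 2.8 N weight, square in the jaws, tail sagging 1°, top face 23.5 mm above the tip. I lift it out and carry it to a viewpoint beside the stand.

Request:
{"api": "servo_tool", "payload": {"rows": [[[-1, 0, -0.015, 0, 0, 0, 0], [-1, 0, -0.04, 0, 0.5, 0, 0], [-1, 0, -0.07, 0, 1, 0, 0], [-1, 0, -0.1, 0, 1, 0, 0], [-1, 0, -0.115, 0, 1, 0, 0]]]}}

```text
time_s: 12.42
eef_pos: [0.6308, -0.1786, 0.163]
eef_rot: [[0.224, -0.012, -0.974], [0.974, 0.002, 0.224], [-0.001, -1.0, 0.012]]
contact_force: [-0.0, -0.7, -3.1]
grip_width: 0.0481
```

```bash
python3 mv.py .60 .05 .20 81.4 1
```

```text
t 12.43 pos [ 0.6308 -0.1786  0.163 ] F [-0.  -0.7 -3.1] w 0.0481
shift [ 0.2158 -0.0361  0.0818] dist 0.2336 turn [ 0.31 -4.37  0.03]
```

Request:
{"api": "servo_tool", "payload": {"rows": [[[-1, 0.025, -0.005, 0.01, 0.3, -0.5, 0], [-1, 0.07, -0.012, 0.027, 0.3, -1.5, 0], [-1, 0.12, -0.02, 0.046, 0.3, -2.5, 0], [-1, 0.17, -0.028, 0.065, 0.3, -3.5, 0], [-1, 0.2, -0.033, 0.076, 0.3, -4.4, 0]]]}}

```text
time_s: 13.05
eef_pos: [0.6005, 0.0386, 0.1968]
eef_rot: [[0.144, -0.018, -0.989], [0.99, 0.005, 0.144], [0.003, -1.0, 0.019]]
contact_force: [-0.3, -0.7, -2.0]
grip_width: 0.0478
```

Request:
{"api": "servo_tool", "payload": {"rows": [[[-1, 0, 0, 0, 0, 0, 0], [-1, 0, 0, 0, 0, 0, 0], [-1, 0, 0, 0, 0, 0, 0], [-1, 0, 0, 0, 0, 0, 0], [-1, 0, 0, 0, 0, 0, 0]]]}}

```text
time_s: 13.68
eef_pos: [0.6006, 0.0378, 0.1966]
eef_rot: [[0.145, -0.019, -0.989], [0.989, 0.005, 0.145], [0.002, -1.0, 0.019]]
contact_force: [-0.2, 0.0, -2.8]
grip_width: 0.048
```

```bash
python3 mv.py .60 .05 .20 81.4 1; python3 wr.py w10; python3 tilt.py w10 .22
```

```text
t 13.68 pos [0.6006 0.0378 0.1966] F [-0.2  0.  -2.8] w 0.048
shift [ 0.012  -0.0033  0.0025] dist 0.0127 turn [-0.09  0.27  0.13]
[[0.143, -0.955, -0.259, 0.533], [0.99, 0.139, 0.035, 0.047], [0.002, -0.261, 0.965, 0.341], [0.0, 0.0, 0.0, 1.0]] [[286.1, 0.0, 322.4], [0.0, 286.1, 197.6], [0.0, 0.0, 1.0]]
tool-frame plane: roll about z -0.0 pitch dy/dz deg 0.96 y at tcp -0.0235
world slopes deg [-0.11  0.15] z range [0.219  0.2216] [  257     1   135   231 28297]
tool x range [-0.0247  0.0244] tool z range 0.0206 0.111
16 [[-0.0247, -0.0216, 0.1061], [0.0248, -0.0213, 0.1063]]
56 [[-0.0251, -0.0219, 0.0925], [0.025, -0.0209, 0.0928]]
96 [[-0.0252, -0.0218, 0.078], [0.0249, -0.0223, 0.0781]]
136 [[-0.0252, -0.0226, 0.0625], [0.0246, -0.0225, 0.0625]]
176 [[-0.0253, -0.0223, 0.0456], [0.0247, -0.0227, 0.0458]]
216 [[-0.0254, -0.0226, 0.0276], [0.0245, -0.0227, 0.0277]]
```

View pics/w10.png

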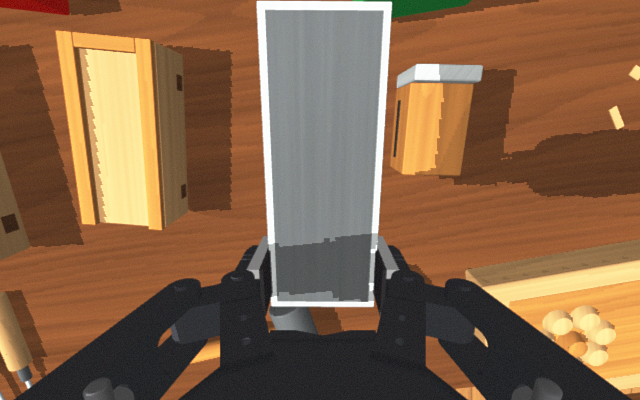

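The plate is level and square in the jaws (tail edge at row 2). The stand is at columns 395–480, its stop's face at about row 83 and its open end at about row 173. I fit the stand from this frame.

```bash
python3 - <<'E'
from fit import *
im=pickle.load(open("w10.pkl","rb"));g=im["color"].astype(np.float32);w=cloud(im);gr=g.mean(-1);sat=g.max(-1)-g.min(-1)
m=np.zeros(gr.shape,bool);m[50:190,385:490]=1
top=m&(abs(w[...,2]-.055)<.0045)&(sat>40); stop=m&(abs(w[...,2]-.067)<.006)&(sat<40)
for n,k,z in(("top",top,.055),("stop",stop,.067)):
    nn,l,s,c=cv2.connectedComponentsWithStats(cv2.morphologyEx(k.astype(np.uint8),cv2.MORPH_OPEN,np.ones((3,3))));i=1+np.argmax(s[1:,4]);vs,us=np.nonzero(l==i)
    P=np.array([uv2w(im,u,v,z) for u,v in zip(us,vs)]);print(n,s[i],"z",np.nanmedian(w[l==i][:,2]).round(4),rect(P), (cv2.boxPoints(cv2.minAreaRect((P[:,:2]*1000).astype(np.float32)))).round(1).tolist())
    E=[]
    for v in range(vs.min()+8,vs.max()-6):
        r=us[vs==v];E.append((*uv2w(im,r.min()-.5,v,z)[:2],*uv2w(im,r.max()+.5,v,z)[:2]))
    if n=="top":
        E=np.array(E)
        for j in(0,2): 
            f=cv2.fitLine((E[:,j:j+2]*1000).astype(np.float32),cv2.DIST_HUBER,0,.01,.01).ravel();print("edge yaw",np.degrees(np.arctan(f[1]/f[0])).round(2),"pt",f[2:].round(1))
for v in (100,130,160): print(v,gr[v,388:480].astype(int).tolist())
for u in (425,445,460): print(u,gr[58:92,u].astype(int).tolist(),gr[165:182,u].astype(int).tolist())
print("tail",gr[0:8,325].astype(int))
E
```

```text
top [ 401   82   73   94 5674] z 0.0549 (array([558.2, 155. ]), array([60.5, 87.3]), 80.3) [[510.1000061035156, 132.5], [596.2000122070312, 117.80000305175781], [606.4000244140625, 177.5], [520.2999877929688, 192.10000610351562]]
edge yaw -9.79 pt [557.  124.7]
edge yaw -9.54 pt [561.7 185. ]
stop [ 413   64   70   18 1170] z 0.0668 (array([508.5, 163.1]), array([60.6, 14. ]), 81.8) [[497.29998779296875, 134.10000610351562], [511.1000061035156, 132.10000610351562], [519.7999877929688, 192.10000610351562], [505.8999938964844, 194.10000610351562]]
100 [94, 100, 99, 99, 99, 97, 98, 109, 131, 127, 91, 85, 91, 130, 134, 133, 129, 135, 133, 130, 141, 176, 177, 170, 173, 168, 174, 171, 172, 169, 170, 173, 168, 174, 173, 169, 168, 166, 164, 159, 162, 160, 160, 165, 168, 165, 171, 174, 173, 173, 171, 166, 171, 171, 173, 167, 123, 113, 117, 118, 117, 127, 123, 128, 122, 120, 127, 128, 125, 128, 129, 128, 127, 127, 126, 123, 120, 124, 120, 119, 119, 123, 115, 81, 65, 59, 55, 59, 60, 58, 59, 59]
130 [104, 101, 99, 100, 103, 122, 127, 99, 53, 71, 119, 135, 133, 125, 124, 134, 130, 142, 173, 177, 
[... 881 characters left out ...]
50, 250, 250, 247, 239, 159, 118, 106, 168, 180, 181, 180, 178, 178, 179, 178, 178] [176, 174, 176, 174, 174, 175, 136, 124, 122, 110, 86, 102, 105, 108, 102, 98, 102]
445 [102, 95, 97, 97, 92, 100, 143, 184, 189, 188, 189, 188, 186, 184, 180, 180, 180, 179, 179, 180, 181, 161, 134, 108, 103, 106, 111, 114, 115, 115, 113, 118, 119, 114] [121, 121, 118, 119, 117, 118, 118, 120, 118, 110, 80, 61, 61, 67, 92, 97, 95]
460 [96, 93, 89, 96, 98, 96, 109, 169, 185, 184, 176, 175, 177, 179, 184, 182, 182, 185, 183, 180, 179, 168, 146, 111, 103, 108, 125, 127, 129, 128, 129, 130, 132, 131] [108, 110, 107, 103, 103, 104, 99, 91, 90, 74, 63, 62, 57, 60, 60, 57, 60]
tail [109 229 255 253 253 253 253 253]
```

```bash
cat > stand.py <<'E'
import sys
from fit import *
def edge(im,pts,z,horiz,sgn,r=4):
    """subpixel gradient edge near a rough line of pixels pts -> world line fit (yaw, point mm)"""
    g=cv2.GaussianBlur(im["color"].astype(np.float32).mean(-1),(0,0),.8);out=[]
    for u,v in pts:
        k=np.arange(-r,r+1);col=g[v,np.rint(u).astype(int)+k] if horiz else g[np.rint(v).astype(int)+k,u]
        d=np.clip(sgn*np.gradient(col),0,None)
        if d.max()<6: continue
        j=d.argmax();ww=d[max(0,j-1):j+2];e=(ww*k[max(0,j-1):j+2]).sum()/ww.sum()
        out.append(uv2w(im,*((np.rint(u)+e,v) if horiz else (u,np.rint(v)+e)),z)[:2]*1000)
    f=cv2.fitLine(np.array(out,np.float32),cv2.DIST_HUBER,0,.01,.01).ravel();yaw=np.degrees(np.arctan2(f[1],f[0]));yaw=(yaw+45)%180-45
    return round(float(yaw),2),f[2:].round(1),len(out)
E
python3 - <<'E'
from stand import *
im=pickle.load(open("w10.pkl","rb"))
ln=lambda a,b,n:[a+(b-a)*i/n for i in range(n+1)]
L=[(408.5+(v-100)*-.1,v) for v in range(95,168)];R=[(470.7+(v-100)*-.142,v) for v in range(95,168)]
print("left",edge(im,L,.055,True,1));print("right",edge(im,R,.055,True,-1))
print("stop front top",edge(im,[(u,80+(u-425)*-.02) for u in range(418,475,1)],.067,False,-1))
print("stop back top",edge(im,[(u,64+(u-425)*.02) for u in range(418,475,1)],.067,False,1))
print("end L",edge(im,[(u,171) for u in range(406,432)],.055,False,-1))
E
```

```text
left (-9.55, array([552.1, 126.3], dtype=float32), 73)
right (-9.42, array([562.4, 184.7], dtype=float32), 73)
stop front top (81.41, array([514.6, 162.5], dtype=float32), 57)
stop back top (80.22, array([500.9, 160. ], dtype=float32), 57)
end L (95.54, array([596.8, 136.5], dtype=float32), 26)
```

```bash
python3 mv.py .6362 .1424 .08 80.9 1
```

```text
t 13.72 pos [0.6006 0.038  0.1967] F [-0.1  0.4 -2.5] w 0.0479
shift [ 0.1082  0.1165 -0.0224] dist 0.1606 turn [-0.1   0.79  0.12]
```

Request:
{"api": "servo_tool", "payload": {"rows": [[[-1, 0.02, 0, -0.005, 0, 0.2, 0.1], [-1, 0.055, 0.01, -0.012, 0, 0.5, 0.1], [-1, 0.09, 0.03, -0.018, 0, 0.8, 0.1], [-1, 0.108, 0.06, -0.0224, 0, 0.8, 0.1], [-1, 0.108, 0.08, -0.0224, 0, 0.8, 0.1]]]}}

```text
time_s: 14.35
eef_pos: [0.6367, 0.1467, 0.1147]
eef_rot: [[0.154, -0.02, -0.988], [0.988, 0.005, 0.154], [0.002, -1.0, 0.021]]
contact_force: [0.3, -1.2, -2.0]
grip_width: 0.0483
```

```bash
python3 mv.py .6362 .1424 .07 80.9 1; python3 mv.py .6362 .1424 .045 80.9 1
```

```text
t 14.35 pos [0.6367 0.1467 0.1147] F [ 0.3 -1.2 -2. ] w 0.0483
shift [-0.0044  0.0446 -0.0011] dist 0.0449 turn [-0.18  0.23  0.12]
t 14.35 pos [0.6367 0.1467 0.1147] F [ 0.3 -1.2 -2. ] w 0.0483
shift [-0.0045  0.0696 -0.0017] dist 0.0698 turn [-0.18  0.23  0.12]
```

Request:
{"api": "servo_tool", "payload": {"rows": [[[-1, -0.002, 0.012, -0.001, -0.1, 0.2, 0.1], [-1, -0.0044, 0.03, -0.001, -0.1, 0.2, 0.1], [-1, -0.0044, 0.045, -0.001, -0.1, 0.2, 0.1], [-1, -0.0044, 0.045, -0.001, -0.1, 0.2, 0.1], [-1, -0.0044, 0.045, -0.001, -0.1, 0.2, 0.1]]]}}

```text
time_s: 14.98
eef_pos: [0.6366, 0.1427, 0.0703]
eef_rot: [[0.158, -0.018, -0.987], [0.987, 0.004, 0.158], [0.001, -1.0, 0.018]]
contact_force: [0.8, -0.1, -2.1]
grip_width: 0.0482
```

```bash
python3 mv.py .6362 .1424 .04 80.9 1; python3 wr.py w11; python3 tilt.py w11 .09
```

```text
t 14.97 pos [0.6366 0.1427 0.0703] F [ 0.8 -0.1 -2.1] w 0.0482
shift [-0.0004  0.0303 -0.0002] dist 0.0303 turn [-0.03  0.03  0.06]
[[0.156, -0.953, -0.259, 0.569], [0.988, 0.151, 0.04, 0.153], [0.001, -0.262, 0.965, 0.214], [0.0, 0.0, 0.0, 1.0]] [[286.1, 0.0, 322.4], [0.0, 286.1, 197.6], [0.0, 0.0, 1.0]]
tool-frame plane: roll about z -0.0 pitch dy/dz deg 0.97 y at tcp -0.0235
world slopes deg [-0.05  0.07] z range [0.0926 0.0952] [  257     1   135   231 28312]
tool x range [-0.0248  0.0244] tool z range 0.0206 0.111
16 [[-0.0251, -0.0218, 0.1061], [0.0245, -0.0227, 0.1059]]
56 [[-0.0251, -0.0221, 0.0925], [0.0246, -0.0228, 0.0924]]
96 [[-0.0251, -0.0227, 0.078], [0.025, -0.0216, 0.0781]]
136 [[-0.0251, -0.0229, 0.0625], [0.0245, -0.0232, 0.0626]]
176 [[-0.0253, -0.0225, 0.0457], [0.0246, -0.0231, 0.0459]]
216 [[-0.0252, -0.0234, 0.0279], [0.0244, -0.0231, 0.0278]]
```

View pics/w11.png

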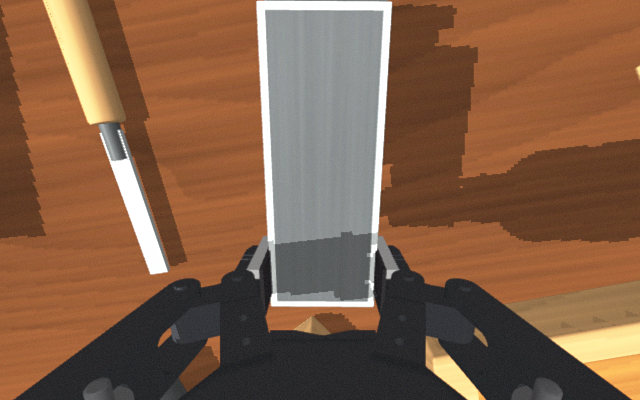

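The held plate hides the stand entirely, and it is level and aligned with the tool. Continuing down.

Request:
{"api": "servo_tool", "payload": {"rows": [[[-1, 0, 0.008, 0, 0, 0, 0], [-1, -0.0003, 0.018, 0, 0, 0, 0.05], [-1, -0.0003, 0.027, 0, 0, 0, 0.05], [-1, -0.0003, 0.031, 0, 0, 0, 0.05], [-1, -0.0003, 0.0315, 0, 0, 0, 0.05]]]}}

```text
time_s: 15.65
eef_pos: [0.6359, 0.1424, 0.0385]
eef_rot: [[0.158, -0.018, -0.987], [0.987, 0.003, 0.158], [-0.0, -1.0, 0.018]]
contact_force: [-0.9, -0.6, -2.5]
grip_width: 0.048
```

Request:
{"api": "servo_tool", "payload": {"rows": [[[-1, 0, 0.0005, 0, 0, 0, 0], [-1, 0, 0.001, 0, 0, 0, 0], [-1, 0, 0.0015, 0, 0, 0, 0], [-1, 0, 0.0015, 0, 0, 0, 0], [-1, 0, 0.0015, 0, 0, 0, 0]]]}}

```text
time_s: 16.27
eef_pos: [0.6359, 0.1425, 0.0371]
eef_rot: [[0.158, -0.018, -0.987], [0.987, 0.003, 0.158], [-0.0, -1.0, 0.018]]
contact_force: [-1.1, 0.8, -2.2]
grip_width: 0.048
```

```bash
python3 mv.py .6362 .1424 .035 80.9 1
```

```text
t 16.27 pos [0.6359 0.1425 0.0371] F [-1.1  0.8 -2.2] w 0.048
shift [-0.      0.0021 -0.0004] dist 0.0021 turn [-0.04  0.03 -0.  ]
```

Request:
{"api": "servo_tool", "payload": {"rows": [[[-1, 0, 0.0004, 0, 0, 0, 0], [-1, 0, 0.0008, 0, 0, 0, 0], [-1, 0, 0.001, 0, 0, 0, 0], [-1, 0, 0.001, 0, 0, 0, 0], [-1, 0, 0.001, 0, 0, 0, 0]]]}}

```text
time_s: 16.9
eef_pos: [0.6359, 0.1424, 0.0361]
eef_rot: [[0.158, -0.018, -0.987], [0.987, 0.003, 0.158], [-0.0, -1.0, 0.018]]
contact_force: [-0.1, -0.2, -1.8]
grip_width: 0.0484
```

Request:
{"api": "servo_tool", "payload": {"rows": [[[-1, 0, 0.0002, 0, 0, 0, 0], [-1, 0, 0.0004, 0, 0, 0, 0], [-1, 0, 0.0004, 0, 0, 0, 0], [-1, 0, 0.0004, 0, 0, 0, 0], [-1, 0, 0.0004, 0, 0, 0, 0]]]}}

```text
time_s: 17.52
eef_pos: [0.6359, 0.1425, 0.0357]
eef_rot: [[0.158, -0.018, -0.987], [0.987, 0.003, 0.158], [-0.0, -1.0, 0.018]]
contact_force: [0.1, 0.3, -3.1]
grip_width: 0.0485
```

Request:
{"api": "servo_tool", "payload": {"rows": [[[-1, 0, 0.0001, 0, 0, 0, 0], [-1, 0, 0.0002, 0, 0, 0, 0], [-1, 0, 0.0003, 0, 0, 0, 0], [-1, 0, 0.0003, 0, 0, 0, 0], [-1, 0, 0.0003, 0, 0, 0, 0]]]}}

```text
time_s: 18.15
eef_pos: [0.6359, 0.1425, 0.0355]
eef_rot: [[0.158, -0.018, -0.987], [0.987, 0.003, 0.158], [0.0, -1.0, 0.018]]
contact_force: [-0.5, 0.2, -1.1]
grip_width: 0.0484
```

Request:
{"api": "servo_tool", "payload": {"rows": [[[-1, 0, 0.0001, 0, 0, 0, 0], [-1, 0, 0.0002, 0, 0, 0, 0], [-1, 0, 0.0002, 0, 0, 0, 0], [-1, 0, 0.0002, 0, 0, 0, 0], [-1, 0, 0.0002, 0, 0, 0, 0]]]}}

```text
time_s: 18.77
eef_pos: [0.6359, 0.1424, 0.0352]
eef_rot: [[0.158, -0.018, -0.987], [0.987, 0.003, 0.158], [0.0, -1.0, 0.018]]
contact_force: [0.3, -0.0, -1.0]
grip_width: 0.048
```

Request:
{"api": "servo_tool", "payload": {"rows": [[[-1, 0, 5e-05, 0.002, 0, 0, 0], [-1, 0, 0.0001, 0.005, 0, 0, 0], [-1, 0, 0.00015, 0.0075, 0, 0, 0], [-1, 0, 0.00016, 0.009, 0, 0, 0], [-1, 0, 0.00016, 0.009, 0, 0, 0]]]}}

```text
time_s: 19.4
eef_pos: [0.6268, 0.144, 0.0353]
eef_rot: [[0.158, -0.018, -0.987], [0.988, 0.003, 0.158], [-0.0, -1.0, 0.018]]
contact_force: [-1.2, 0.3, -0.5]
grip_width: 0.0481
```

Request:
{"api": "servo_tool", "payload": {"rows": [[[-1, 0, 0, 0.0004, 0, 0, 0], [-1, 0, 0, 0.0008, 0, 0, 0], [-1, 0, 0, 0.001, 0, 0, 0], [-1, 0, 0, 0.001, 0, 0, 0], [-1, 0, 0, 0.001, 0, 0, 0]]]}}

```text
time_s: 20.02
eef_pos: [0.6258, 0.1441, 0.0354]
eef_rot: [[0.158, -0.018, -0.987], [0.988, 0.003, 0.158], [0.0, -1.0, 0.018]]
contact_force: [0.6, -0.3, -0.6]
grip_width: 0.0485
```

Request:
{"api": "servo_tool", "payload": {"rows": [[[-1, 0, 0, 0.0003, 0, 0, 0], [-1, 0, 0, 0.0006, 0, 0, 0], [-1, 0, 0, 0.0008, 0, 0, 0], [-1, 0, 0, 0.0008, 0, 0, 0], [-1, 0, 0, 0.0008, 0, 0, 0]]]}}

```text
time_s: 20.65
eef_pos: [0.625, 0.1442, 0.0353]
eef_rot: [[0.158, -0.018, -0.987], [0.988, 0.003, 0.158], [-0.0, -1.0, 0.018]]
contact_force: [0.4, -0.1, -0.5]
grip_width: 0.0482
```

Request:
{"api": "servo_tool", "payload": {"rows": [[[-1, 0, 0, 0.0002, 0, 0, 0], [-1, 0, 0, 0.0004, 0, 0, 0], [-1, 0, 0, 0.0006, 0, 0, 0], [-1, 0, 0, 0.0006, 0, 0, 0], [-1, 0, 0, 0.0006, 0, 0, 0]]]}}

```text
time_s: 21.28
eef_pos: [0.6245, 0.1444, 0.0354]
eef_rot: [[0.158, -0.018, -0.987], [0.987, 0.003, 0.158], [0.0, -1.0, 0.018]]
contact_force: [2.3, -0.7, -0.4]
grip_width: 0.048
```

Request:
{"api": "servo_tool", "payload": {"rows": [[[-1, 0, 0, 0.0001, 0, 0, 0], [-1, 0, 0, 0.0002, 0, 0, 0], [-1, 0, 0, 0.0003, 0, 0, 0], [-1, 0, 0, 0.0003, 0, 0, 0], [-1, 0, 0, 0.0003, 0, 0, 0]]]}}

```text
time_s: 21.9
eef_pos: [0.6244, 0.1443, 0.0354]
eef_rot: [[0.158, -0.018, -0.987], [0.987, 0.003, 0.158], [0.0, -1.0, 0.018]]
contact_force: [3.5, -1.1, -2.2]
grip_width: 0.0483
```

Request:
{"api": "servo_tool", "payload": {"rows": [[[-1, 0, 0.0001, 0.0001, 0, 0, 0], [-1, 0, 0.0002, 0.0001, 0, 0, 0], [-1, 0, 0.0003, 0.0001, 0, 0, 0], [-1, 0, 0.0003, 0.0001, 0, 0, 0], [-1, 0, 0.0003, 0.0001, 0, 0, 0]]]}}

```text
time_s: 22.52
eef_pos: [0.6244, 0.1443, 0.0353]
eef_rot: [[0.158, -0.017, -0.987], [0.987, 0.003, 0.158], [0.0, -1.0, 0.018]]
contact_force: [2.1, -1.1, 2.3]
grip_width: 0.0478
```

```bash
python3 wr.py w12; python3 tilt.py w12 .059; python3 mv.py .6244 .1443 .035 80.9 1
```

```text
[[0.156, -0.953, -0.259, 0.557], [0.988, 0.151, 0.041, 0.155], [0.0, -0.262, 0.965, 0.179], [0.0, 0.0, 0.0, 1.0]] [[286.1, 0.0, 322.4], [0.0, 286.1, 197.6], [0.0, 0.0, 1.0]]
tool-frame plane: roll about z 0.01 pitch dy/dz deg 0.44 y at tcp -0.0235
world slopes deg [-0.56  0.09] z range [0.0582 0.061 ] [  250     0   157   232 28749]
tool x range [-0.025   0.0246] tool z range 0.0207 0.111
15 [[-0.0248, -0.0231, 0.106], [0.0249, -0.0226, 0.1062]]
55 [[-0.0248, -0.0234, 0.0926], [0.0245, -0.023, 0.0927]]
95 [[-0.025, -0.0231, 0.0783], [0.0249, -0.0222, 0.0785]]
135 [[-0.0252, -0.0225, 0.0629], [0.0244, -0.0231, 0.063]]
175 [[-0.0248, -0.0248, 0.0466], [0.0247, -0.0226, 0.0462]]
215 [[-0.0251, -0.0236, 0.0284], [0.0243, -0.0232, 0.0283]]
t 22.57 pos [0.6244 0.1443 0.0353] F [1.8 0.  2.1] w 0.0481
shift [-0.      0.0003  0.    ] dist 0.0003 turn [-0.    0.02  0.01]
```

```bash
sed -i 's/m\[232:\]=0/m[232:]=0;m[:30]=0/' tilt.py; python3 tilt.py w12 .059|head -3;python3 tilt.py w11 .09|head -2; python3 -c "
from fit import *
im=pickle.load(open('w12.pkl','rb'));w=cloud(im)
print([(v,np.nanmedian(w[v:v+15,290:350,2]).round(4)) for v in range(5,230,20)])
cv2.imwrite('pics/c12.png',im['color'][:320,200:440])"
```

```text
tool-frame plane: roll about z 0.0 pitch dy/dz deg 0.42 y at tcp -0.0235
world slopes deg [-0.57  0.1 ] z range [0.0581 0.0609] [  257    30   134   202 24590]
tool x range [-0.0249  0.0244] tool z range 0.0207 0.1013
tool-frame plane: roll about z -0.0 pitch dy/dz deg 0.96 y at tcp -0.0235
world slopes deg [-0.06  0.07] z range [0.0926 0.0952] [  258    30   133   202 24446]
[(5, np.float64(0.06)), (25, np.float64(0.0599)), (45, np.float64(0.0597)), (65, np.float64(0.0597)), (85, np.float64(0.0597)), (105, np.float64(0.0596)), (125, np.float64(0.0595)), (145, np.float64(0.0594)), (165, np.float64(0.0593)), (185, np.float64(0.0592)), (205, np.float64(0.0592)), (225, np.float64(0.0591))]
```

View pics/c12.png

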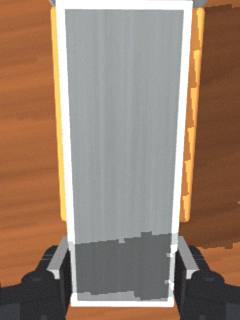

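```bash
for a in w7 w8; do python3 tilt.py $a .059|head -2; done
```

```text
tool-frame plane: roll about z 0.01 pitch dy/dz deg 0.22 y at tcp 0.039
world slopes deg [ 0.04 -0.04] z range [0.0577 0.0604] [  280    46    87   186 14784]
tool-frame plane: roll about z -0.02 pitch dy/dz deg 0.07 y at tcp -0.0255
world slopes deg [ 0.04 -0.  ] z range [0.0578 0.0604] [  256    30   136   202 25113]
```

With the same camera the plate read level in the tray, so the tail is really about 1 mm high, probably hung on the stop by friction. I back off slightly and pitch the tail down in small steps, watching the force.

Request:
{"api": "servo_tool", "payload": {"rows": [[[-1, 0, -0.0001, -0.0004, 0, 0, 0], [-1, 0, -0.0001, -0.0008, 0, 0, 0], [-1, 0, -0.0001, -0.001, -0.1, 0, 0], [-1, 0, -0.0001, -0.001, -0.2, 0, 0], [-1, 0, -0.0001, -0.001, -0.3, 0, 0]]]}}

```text
time_s: 23.2
eef_pos: [0.6249, 0.1442, 0.0352]
eef_rot: [[0.158, -0.013, -0.987], [0.988, 0.002, 0.158], [0.0, -1.0, 0.013]]
contact_force: [-2.4, -0.7, 2.5]
grip_width: 0.0481
```

```bash
python3 wr.py w13; python3 tilt.py w13 .059|head -2; python3 mv.py .6244 .1443 .035 80.9 1
```

```text
[[0.156, -0.952, -0.263, 0.557], [0.988, 0.15, 0.042, 0.155], [-0.0, -0.267, 0.964, 0.179], [0.0, 0.0, 0.0, 1.0]] [[286.1, 0.0, 322.4], [0.0, 286.1, 197.6], [0.0, 0.0, 1.0]]
tool-frame plane: roll about z -0.01 pitch dy/dz deg -0.06 y at tcp -0.0235
world slopes deg [-0.8   0.13] z range [0.0582 0.0611] [  257    30   134   202 24731]
t 23.25 pos [0.625  0.1443 0.0353] F [-1.7  0.1  2.5] w 0.0482
shift [-0.0001  0.0003  0.0006] dist 0.0007 turn [0.27 0.03 0.01]
```

The plate is pivoting on the stand's end edge because the grip end is slightly too low. I raise it about 0.4 mm and check.

Request:
{"api": "servo_tool", "payload": {"rows": [[[-1, 0, -0.0002, 0, 0, 0, 0], [-1, 0, -0.0004, 0, 0, 0, 0], [-1, 0, -0.0005, 0, 0, 0, 0], [-1, 0, -0.0005, 0, 0, 0, 0], [-1, 0, -0.0005, 0, 0, 0, 0]]]}}

```text
time_s: 23.88
eef_pos: [0.6251, 0.1443, 0.0356]
eef_rot: [[0.158, -0.013, -0.987], [0.988, 0.002, 0.158], [0.0, -1.0, 0.013]]
contact_force: [0.1, 0.6, -2.1]
grip_width: 0.0482
```

```bash
python3 wr.py w14; python3 tilt.py w14 .059|head -2; python3 mv.py .6244 .1443 .035 80.9 1
```

```text
[[0.156, -0.952, -0.264, 0.557], [0.988, 0.15, 0.042, 0.155], [-0.0, -0.267, 0.964, 0.179], [0.0, 0.0, 0.0, 1.0]] [[286.1, 0.0, 322.4], [0.0, 286.1, 197.6], [0.0, 0.0, 1.0]]
tool-frame plane: roll about z -0.0 pitch dy/dz deg 0.74 y at tcp -0.0235
world slopes deg [0.01 0.01] z range [0.0578 0.0604] [  258    30   133   202 24504]
t 23.93 pos [0.6251 0.1443 0.0357] F [ 0.3  0.8 -1.2] w 0.0482
shift [-0.0001  0.0007  0.0007] dist 0.001 turn [0.27 0.03 0.  ]
```

Level now (0.01°). I push gently to the stop.

Request:
{"api": "servo_tool", "payload": {"rows": [[[-1, 0, 0, 0.0002, 0, 0, 0], [-1, 0, 0, 0.0004, 0, 0, 0], [-1, 0, 0, 0.0006, 0, 0, 0], [-1, 0, 0, 0.0007, 0, 0, 0], [-1, 0, 0, 0.0007, 0, 0, 0]]]}}

```text
time_s: 24.55
eef_pos: [0.6246, 0.1443, 0.0357]
eef_rot: [[0.158, -0.012, -0.987], [0.987, 0.002, 0.158], [0.0, -1.0, 0.012]]
contact_force: [0.8, -0.1, -2.6]
grip_width: 0.0481
```

Request:
{"api": "servo_tool", "payload": {"rows": [[[-1, 0, 0, 0.0001, 0, 0, 0], [-1, 0, 0, 0.0002, 0, 0, 0], [-1, 0, 0, 0.0003, 0, 0, 0], [-1, 0, 0, 0.0003, 0, 0, 0], [-1, 0, 0, 0.0003, 0, 0, 0]]]}}

```text
time_s: 25.18
eef_pos: [0.6246, 0.1443, 0.0358]
eef_rot: [[0.158, -0.012, -0.987], [0.987, 0.002, 0.158], [0.0, -1.0, 0.012]]
contact_force: [2.8, -0.8, -2.2]
grip_width: 0.0484
```

```bash
python3 wr.py w15; python3 tilt.py w15 .059|head -2; python3 mv.py .6244 .1443 .035 80.9 1
```

```text
[[0.156, -0.952, -0.265, 0.556], [0.988, 0.151, 0.042, 0.155], [0.0, -0.268, 0.963, 0.179], [0.0, 0.0, 0.0, 1.0]] [[286.1, 0.0, 322.4], [0.0, 286.1, 197.6], [0.0, 0.0, 1.0]]
tool-frame plane: roll about z 0.01 pitch dy/dz deg 0.77 y at tcp -0.0235
world slopes deg [ 0.09 -0.01] z range [0.0579 0.0605] [  258    30   133   202 24514]
t 25.23 pos [0.6246 0.1443 0.0358] F [ 2.8 -0.7 -3.4] w 0.048
shift [0.     0.0008 0.0002] dist 0.0008 turn [0.32 0.02 0.01]
```

Request:
{"api": "servo_tool", "payload": {"rows": [[[-1, 0, 0.0001, 0.0001, 0, 0, 0], [-1, 0, 0.0002, 0.0001, 0, 0, 0], [0.25, 0, 0.0002, 0.0001, 0, 0, 0], [0.4, 0, 0.0002, 0.0001, 0, 0, 0], [0.6, 0, 0.0002, 0.0001, 0, 0, 0]]]}}

```text
time_s: 25.85
eef_pos: [0.6242, 0.1444, 0.0356]
eef_rot: [[0.158, -0.012, -0.987], [0.988, 0.002, 0.158], [0.0, -1.0, 0.012]]
contact_force: [0.4, -0.1, 0.6]
grip_width: 0.0689
```

```bash
python3 wr.py w16; python3 tilt.py w16 .059; python3 mv.py .6246 .1443 .035 80.9 1;  python3 -c "
import cv2;cv2.imwrite('pics/c16.png',cv2.imread('pics/w16.png')[:330,180:470])"
```

```text
[[0.156, -0.952, -0.264, 0.556], [0.988, 0.15, 0.042, 0.155], [0.0, -0.267, 0.964, 0.179], [0.0, 0.0, 0.0, 1.0]] [[286.1, 0.0, 322.4], [0.0, 286.1, 197.6], [0.0, 0.0, 1.0]]
tool-frame plane: roll about z -0.0 pitch dy/dz deg 0.74 y at tcp -0.0235
world slopes deg [0.03 0.01] z range [0.0578 0.0604] [  257    30   133   202 24523]
tool x range [-0.0251  0.0243] tool z range 0.0206 0.1014
45 [[-0.0252, -0.0221, 0.0963], [0.0247, -0.0212, 0.0966]]
85 [[-0.0255, -0.0214, 0.0822], [0.0245, -0.0226, 0.0821]]
125 [[-0.0252, -0.0231, 0.0669], [0.0245, -0.0234, 0.067]]
165 [[-0.0256, -0.0218, 0.0503], [0.0246, -0.0221, 0.0504]]
205 [[-0.0257, -0.0217, 0.0324], [0.0245, -0.0231, 0.0329]]
t 25.9 pos [0.6242 0.1444 0.0356] F [ 0.  -0.   0.3] w 0.0682
shift [-0.      0.0006 -0.0004] dist 0.0007 turn [0.3  0.03 0.01]
```

View pics/c16.png

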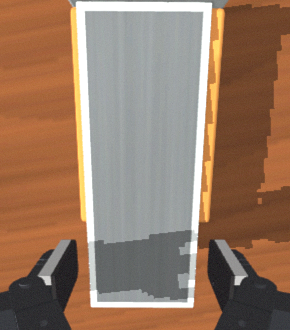

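Released and flat. I withdraw straight up to check centring and squareness.

Request:
{"api": "servo_tool", "payload": {"rows": [[[1, 0, 0, 0, 0, 0, 0], [1, 0, -0.01, 0, 0, 0, 0], [1, 0, -0.05, 0, 0, 0, 0], [1, 0, -0.1, 0, -0.6, 0, 0], [1, 0, -0.13, -0.02, -0.6, 0, 0]]]}}

```text
time_s: 26.52
eef_pos: [0.6456, 0.1418, 0.1692]
eef_rot: [[0.156, 0.001, -0.988], [0.988, 0.002, 0.156], [0.002, -1.0, -0.001]]
contact_force: [0.6, -0.8, 0.6]
grip_width: 0.0856
```

Request:
{"api": "servo_tool", "payload": {"rows": [[[1, 0, 0, 0, 0, 0, 0], [1, 0, 0, 0, 0, 0, 0], [1, 0, 0, 0, 0, 0, 0], [1, 0, 0, 0, 0, 0, 0], [1, 0, 0, 0, 0, 0, 0]]]}}

```text
time_s: 27.15
eef_pos: [0.6452, 0.1419, 0.1686]
eef_rot: [[0.156, 0.0, -0.988], [0.988, 0.001, 0.156], [0.001, -1.0, 0.0]]
contact_force: [0.8, -0.1, -0.4]
grip_width: 0.0855
```

```bash
python3 mv.py .6246 .1443 .035 80.9 1; python3 wr.py w17
```

```text
t 27.15 pos [0.6452 0.1419 0.1686] F [ 0.8 -0.1 -0.4] w 0.0855
shift [-0.0011  0.1336  0.0207] dist 0.1352 turn [0.99 0.11 0.08]
[[0.155, -0.949, -0.276, 0.575], [0.988, 0.149, 0.042, 0.152], [0.001, -0.279, 0.96, 0.311], [0.0, 0.0, 0.0, 1.0]] [[286.1, 0.0, 322.4], [0.0, 286.1, 197.6], [0.0, 0.0, 1.0]]
```

View pics/w17.png

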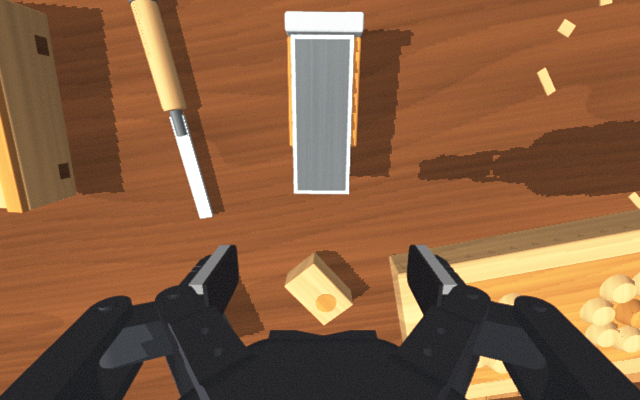

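The plate lies on the stand, rows 36–193, against the stop at rows 12–33 (columns 285–363). Next I measure the margins, yaw and gap.

```bash
python3 - <<'E'
from stand import *
im=pickle.load(open("w17.pkl","rb"));g=im["color"].astype(np.float32);gr=g.mean(-1)
for v in (60,100,135): print(v,gr[v,280:302].astype(int).tolist(),gr[v,344:366].astype(int).tolist())
print("col 322",gr[8:46,322].astype(int).tolist(),gr[185:200,322].astype(int).tolist())
E=lambda f,n:[(f(v),v) for v in n]
pl=edge(im,E(lambda v:292+(v-60)*.016,range(45,185)),.059,True,1,3)
pr=edge(im,E(lambda v:353.5-(v-60)*.03,range(45,185)),.059,True,-1,3)
fe=edge(im,[(u,193) for u in range(298,346)],.059,False,-1)
se=edge(im,[(u,33) for u in range(292,360)],.067,False,-1,3);sb=edge(im,[(u,12) for u in range(292,360)],.067,False,1)
print("plate L",pl,"R",pr,"far",fe,"\nstop face",se,"back",sb)
E
```

```text
60 [96, 97, 103, 99, 101, 101, 101, 133, 183, 177, 193, 243, 254, 254, 255, 197, 145, 147, 145, 147, 145, 146] [147, 147, 148, 144, 154, 221, 255, 254, 255, 153, 120, 139, 174, 176, 169, 136, 75, 65, 70, 64, 68, 65]
100 [102, 103, 104, 104, 101, 101, 103, 104, 135, 185, 179, 211, 254, 254, 254, 254, 159, 141, 141, 143, 144, 144] [142, 142, 142, 160, 234, 254, 255, 255, 150, 107, 128, 172, 171, 141, 85, 63, 65, 62, 61, 66, 64, 64]
135 [106, 105, 100, 100, 104, 99, 98, 99, 105, 146, 183, 184, 223, 254, 254, 254, 222, 145, 139, 141, 142, 142] [142, 138, 160, 235, 254, 255, 255, 153, 129, 169, 175, 167, 126, 73, 70, 69, 71, 69, 69, 70, 68, 69]
col 322 [99, 106, 101, 150, 248, 253, 253, 253, 252, 252, 252, 252, 252, 252, 252, 252, 253, 253, 252, 252, 252, 249, 237, 197, 123, 109, 167, 255, 255, 255, 254, 174, 146, 148, 143, 144, 148, 146] [142, 142, 142, 140, 140, 190, 255, 255, 238, 129, 90, 99, 98, 102, 102]
plate L (-9.23, array([562.1, 128.3], dtype=float32), 140) R (-9.26, array([582.4, 176. ], dtype=float32), 140) far (80.27, array([643.9, 142.4], dtype=float32), 48) 
stop face (80.81, array([515.7, 167.6], dtype=float32), 68) back (80.85, array([502.5, 168.7], dtype=float32), 68)
```

```bash
python3 - <<'E'
from stand import *
im=pickle.load(open("w17.pkl","rb"));a=np.radians(-9.22);ex=np.array([np.cos(a),np.sin(a)]);n=np.array([-ex[1],ex[0]])
W=lambda u,v,z:uv2w(im,u,v,z)[:2]*1000
for v,l,r,pl,pr in((60,287.3,359.4,290.6,353.0),(100,288.5,357.4,291.2,351.8),(135,289.5,356.3,292.2,350.8)):
    L,R,P,Q=[n@W(u,v,z) for u,z in((l,.055),(r,.055),(pl,.059),(pr,.059))]
    print("stand",L.round(1),R.round(1),"w",(R-L).round(1),"plate",P.round(1),Q.round(1),"w",(Q-P).round(1),"offset",((P+Q)/2-(L+R)/2).round(2))
print("stop face x",ex@W(322,31.5,.067),"plate tail",ex@W(322,34.3,.059),"far",ex@W(322,193.6,.059),"stop back",ex@W(322,11,.067))
c=[n@W(u,25,.067) for u in (284.6,363.8)];print("stop lateral centre",sum(c)/2,c)
E
```

```text
stand 213.8 272.8 w 59.0 plate 216.9 267.2 w 50.3 offset -1.26
stand 214.0 272.4 w 58.5 plate 216.7 267.3 w 50.6 offset -1.22
stand 214.0 272.6 w 58.6 plate 216.8 267.4 w 50.6 offset -1.22
stop face x 482.59683146794157 plate tail 482.5777112424982 far 612.6802650288248 stop back 468.946502468919
stop lateral centre 243.76909575143014 [np.float64(213.81837124731013), np.float64(273.71982025555013)]
```

The plate is square within 0.1°, touching the stop (gap 0.0 mm), level, and 1.2–1.7 mm off centre. That's acceptable and not worth the risk of another grip. I check the bystanders, then hand in.

```bash
python3 - <<'E'
import pickle,numpy as np
from h import *
from workcell import optics,job,status
a=pickle.load(open("im0.pkl","rb"))
for n in("top","scene"):
    b=optics.get_image(n);A,B=cloud(a[n]),cloud(b)
    if n=="top":
        for k,(x0,x1,y0,y1) in dict(chisel=(262,282,155,230),mallet=(275,356,100,140),offcut=(228,254,110,140)).items():
            r=[]
            for w in(A,B):
                q=w[y0:y1,x0:x1].reshape(-1,3);q=q[(q[:,2]>.012)&(q[:,2]<.055)];r.append((len(q),np.median(q[:,:2],0).round(4).tolist()))
            print(k,r)
    cv2.imwrite(f"pics/{n}_end.png",b["color"])
    d=np.abs(a[n]["color"].astype(int)-b["color"]).max(-1)>60; print(n,"changed px",d.sum())
o=status.get_obs();print(o["time_s"],np.round(o["contact_force"],1),np.abs(o["joint_vel"]).max())
E
```

```text
chisel [(275, [0.5146, 0.0084]), (288, [0.5185, 0.008])]
mallet [(824, [0.8006, -0.048]), (817, [0.8007, -0.0476])]
offcut [(318, [0.7683, 0.1173]), (319, [0.7684, 0.1171])]
top changed px 12814
scene changed px 6757
27.3 [ 0.8  0.1 -0.8] 0.17425644030308524
```

View pics/scene_end.png

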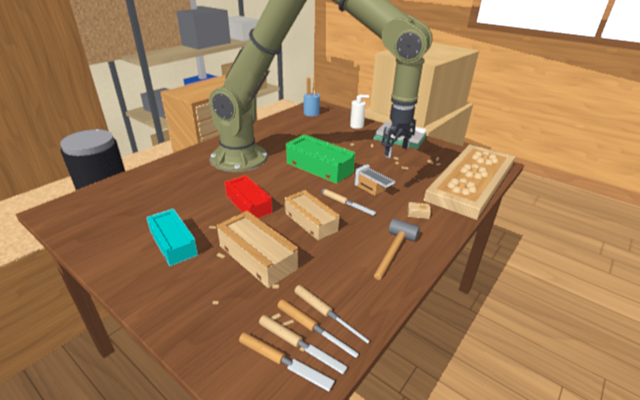

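The scene view shows the plate on the stand at (375,178) and the tray empty at (312,213). The chisel, mallet and block are where they were, and the gripper is clear of everything.

```bash
python3 -c "
from workcell import job;print(job.hand_in())"
```

```text
the job is handed in; nothing more can be done
None
```

The plate is on the honing stand, flat against the stop and released, and I handed the job in at about 27 s. No verdict came back.

**What I did:** I slid the plate about 71 mm with shut fingers pressing 6–9 N, leaving about 41 mm over the open end, still flat. I then pinched the overhanging end by its long sides with 60 N and lifted it out. On the stand I pushed it against the stop with about 3 N and let go.

**Last checks:**

| Check | Result |
|---|---|
| Level | within 0.1° |
| Square to the stop | within 0.1° |
| Gap at the stop | about 0 mm |
| Centring | 1.2–1.7 mm off to the stand's -y side |
| Mallet and wood block | moved under 0.5 mm |
| Chisel | looks unmoved |

- **Centring:** I left the offset as it was, because gripping the plate again seemed riskier than the error.
- **Chisel:** its measured position differed by 4 mm along its length. The number of points behind that measurement also changed, so I put it down to noise.
- **Setting down:** the plate first tipped about 0.6–0.8° on the stand's end edge at only about 2–3 N. I levelled it before the final push.

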